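# Restock the revolving counter stand

### The arm

A 6-joint arm with a two-finger parallel gripper is mounted at the origin on the work surface. World frame = base frame: x ahead of the robot, y to its left, z up, the work surface at z = 0. Lengths are in mm, angles in rad, forces in N, time in s.
With the tool pointing down it reaches from about 300 to 775 mm from the base axis. Payload 14.6 kg.
Tool frame: the origin (TCP) lies between the finger pads; the fingertips stand ahead of it and the grasp point (between the pads) lies 11 mm behind it (manip.finger_overhang is the z of the fingertips in the tool frame, in mm); z points along the fingers, y is the line along which they close (so a half turn about z gives the same grasp; the last joint's range is limited). The gripper opens to 94 mm and grips with 3 to 60 N. Pads are 16 mm wide; open, the fingers measure 119 mm over their backs; the gripper's body (75 mm by 177 mm) begins 78 mm behind the grasp point.
Start: joints at [-1.362, 0.3, 1.521, -0, 1.321, -0.067], TCP at [149.767, -529.206, 184.346] pointing down, gripper open.
Joint ranges: [-3.03, 3.03], [-0.79, 2.21], [0.23, 2.52], [-1.04, 4.18], [0, 3.07], [-2.55, 2.55]. Speed limits (rad/s): [2.22, 2.22, 2.57, 3.14, 3.14, 3.14].

### API

Orientations are given as [roll, pitch, yaw] about the fixed x, y, z axes, in that order (R = Rz(yaw) Ry(pitch) Rx(roll)).
In Python, from cell import manip gives the robot as it stands.
- The arm moves only by the tool jog_arm, never from a script. Its argument "series" is a list of rows, each a list of 7 numbers: the shift along the world's x, y, z as a fraction of full scale, then the turn, a rotation vector about the world's x, y, z as a fraction of full scale, then the closure, from 0 (fully open) to 1 (shut). In form: [[dx, dy, dz, wx, wy, wz, fingers], ...]. A call has 1 to 8 rows; each row is the pose to reach, as a shift and turn from the pose commanded when the call began; what a row does not reach only later rows make up. Full scale, the value 1, is 120 mm for a shift and 90 degrees for a turn. A row lasts 1/12 s, in which the tool goes at most 41.7 mm and 7.16 degrees, less where a joint would pass 70% of its speed; a pose out of reach is approached as far as the arm can. A call with a number of a shift or a turn outside -1 to 1 is refused whole. A call with a gripper value outside its range is refused whole. The fingers move at their own pace and stop on an object; "grip_force" is the grip in N (left out, the last holds). Time passes only in rows, so rows that repeat a pose let the fingers close. It gives the time, the measured TCP pose, the force, the opening and the grip force at its end, in the units of the state.
- manip.read_state(): the state, without advancing time (a new reading comes with each control period).
- manip.camera(name): name is "side" or "top" or "wrist"; returns a dict with "frame" (384x512x3 uint8, red, green, blue), "vfov" (degrees; the focal length in pixels is half the picture's height over the tangent of half this angle, whatever the lens; pixels are square), "cx", "cy" (the principal point, pixels), "k1" (the pictures are not rectified: a ray, as slopes to the right and down, at radius r is drawn at 1 + k1 r^2 times it, then the intrinsics apply), "R" (3x3) and "t" (3): a world point X has camera coordinates R X + t; the wrist camera has in their place "hand_eye" (4x4, takes a point from camera to tool coordinates, whose origin is the TCP and whose axes are the flange's). Camera axes: x right, y down, z forward; pixel columns grow to the right and rows downward; lengths in mm; the calibration is good to about 2 mm. A picture is of the moment at which its call begins: read the wrist's pose just before it. There is no depth.
- manip.sign_off(): hands the job in; it is judged then, once.
The state is a dict: "clock": time; "joints": joint angles; "qd": joint speeds; "effort": joint torques, N m; "eef_pos": TCP position; "eef_rot": TCP orientation; "wrist_force": force on the tool from outside, world axes, zero at the start; "moment": the same for the moment, N m; "finger_gap": finger opening in mm; "finger_force": force on a finger pad.
Only numpy, scipy, OpenCV 4.12 (cv2) and the standard library are available. Lean on these libraries where they do the work, as an engineer would, in place of code of your own. Each camera call takes 0.05 s, during which the arm holds its last target. There are 200 camera calls.

### The job

Pull the stock drawer fully out to its stop and restock the revolving stand on the counter from it: every item in the drawer goes upright and flat on the floor of the one bay that is made to its shape. Load each item only through the opening in the wire guard, after turning the stand by its hub handle so that the item's bay stands in that opening. When everything is loaded, push the drawer fully shut, and leave the can, the mug and the tape measure where they are.

Things in the scene. Friction and masses are not known exactly. Their poses are not given: they have to be found in the camera images.
- spool: wire spool standing upright, black flanges 60 dia at both ends, copper winding 56 dia between, 58 high (mm); origin at the centre of its underside. May be absent (None). Stands at first in one of the drawer's four compartments
- long_box: oblong carton 36 (own x) by 84 (own y), 56 high (mm); origin at the centre of its underside. May be absent (None). Stands at first in one of the drawer's four compartments
- square_box: square carton 52 by 52, 62 high (mm); origin at the centre of its underside. May be absent (None). Stands at first in one of the drawer's four compartments
- reducer: grey pipe reducer standing on its wide end: 48 dia up to 28 high, narrowing to 34 dia from 36 high to its top at 62; grip it by the narrow neck (mm); origin at the centre of its underside. May be absent (None). Stands at first in one of the drawer's four compartments
- bay_long (a point): oblong bay, inside 54 (stand's radial direction) by 102 (tangential, along this point's y); for the oblong carton. Sizes in mm. Point at the centre of the bay's floor, 115 mm from the turning axis; its axes turn with the carousel. Bay rims stand 10 mm above the floor and are 5 mm thick
- bay_spool (a point): larger round bay, inside diameter 78; for the wire spool. Sizes in mm. Point at the centre of the bay's floor, 115 mm from the turning axis; its axes turn with the carousel. Bay rims stand 10 mm above the floor and are 5 mm thick
- bay_square (a point): square bay, inside 70 by 70, sides along this point's x and y; for the square carton. Sizes in mm. Point at the centre of the bay's floor, 115 mm from the turning axis; its axes turn with the carousel. Bay rims stand 10 mm above the floor and are 5 mm thick
- bay_reducer (a point): smaller round bay, inside diameter 64; for the pipe reducer. Sizes in mm. Point at the centre of the bay's floor, 115 mm from the turning axis; its axes turn with the carousel. Bay rims stand 10 mm above the floor and are 5 mm thick
- opening (a point): the loading point, fixed on the stand: the middle of the only opening in the wire guard, 115 mm from the turning axis, at bay floor height (40 mm above the counter). The opening spans 55 degrees to either side of the direction from the axis to this point.
- stand: fixed base and wire guard of the revolving stand, 390 mm dia; origin on the turning axis at the counter, the opening along its -x. Except at the opening, 5.6 mm guard wires (arcs at 92, 138 and 190 mm radius, spokes, and posts at 190 mm) cover the bays 120 mm above the counter; the space round the hub post is free
- hub_grip (a point): grip point of the carousel's hub handle, on the turning axis, 158 mm above the counter: an upright black bar 70 mm long (along this point's x), 18 mm thick (along its y), its top 176 mm and underside 134 mm above the counter, on a 34 mm dia post; grip it across its thickness from above and twist
- rotor (a joint): turn of the carousel in rad, positive anticlockwise from above, range -12 to 12; stays where it is left (friction 0.08 N m). At 0 the oblong bay stands in the opening; seen from above the bays follow anticlockwise in the order oblong, larger round, square, smaller round, at 90 degrees. The carousel disc is 356 mm in diameter
- drawer (a joint): how far the drawer is pulled out, m: 0 shut, 0.150 at its stop; about 2 N to move. Holds four compartments side by side, each 100 mm front to back by 88 mm wide, floor 20 mm above the counter, thin walls rising 22 mm above that floor
- drawer_handle (a point): middle of the drawer's handle: a level steel bar 10 mm dia, 110 mm long along this point's y, 66 mm above the counter, its centre 55 mm in front of the drawer's front panel; the drawer comes out along this point's -x
- cabinet_front (a point): middle of the top front edge of the fixed blue steel one-drawer cabinet, 108 mm above the counter: the cabinet reaches 180 mm back from here (along this point's x) and 200 mm to either side (y). Two cartons rest on its top, at least 70 mm behind this edge. The drawer's low front panel, 12 mm thick and 380 mm wide, reaches 44 mm above the counter, flush with this edge when shut
- can: bystander: closed can 66 dia, 120 high (mm), origin under its centre; leave it alone
- mug: bystander: white mug 80 dia, 90 high (mm), origin under its centre; leave it alone
- tape: bystander: yellow tape measure 70 by 40, 65 high (mm), origin under its centre; leave it alone

How it is judged:
By the outcome, as a careful person would: the job done as asked, in the order asked, and still so for the second after the job is handed in, with the robot touching nothing.
Of spool, long_box, square_box, reducer only 3 to 4 are there at a start; the rules pass over those that are not, and their reading is None.
At some moment in a run one of spool, long_box, square_box, reducer may be knocked a few centimetres aside while the robot is not near it.
It also fails if it takes over 210 s, if anything falls off the work surface, if the arm or the gripper's body presses on something with over 40 N, if the wrist force passes 120 N, or if a joint passes its speed limit or range.

## Working session

There is one attempt and no reset: what is moved stays moved. The work goes in short steps, Python scripts to look and compute and a tool call to move; the robot and the scene stay as the last step left them, time stands still between calls to the robot, and variables do not carry over. Pictures are saved under pics/ and viewed, at most 14 in all, crops included, and the job is handed in when it is done.

Besides the shell and the picture viewer there is one more tool, called after "Request:" as name(argument=value, ...) on one line, values as JSON. jog_arm: Moves the arm, as the interface text tells. Its arguments: {"type":"object","properties":{"series":{"type":"array"},"grip_force":{"type":"number"}},"required":["series"]}

```bash
mkdir -p pics; ls
cat > h.py <<'E'
import numpy as np, cv2
from cell import manip
def K(c):
    h=c["frame"].shape[0]; f=h/2/np.tan(np.radians(c["vfov"])/2); return f
def snap(name,fn):
    c=manip.camera(name); cv2.imwrite("pics/"+fn,c["frame"][:,:,::-1]); return c
def proj(c,X):
    R=np.array(c["R"]);t=np.array(c["t"]);p=np.atleast_2d(X)@R.T+t
    s=p[:,:2]/p[:,2:]; r2=(s**2).sum(1,keepdims=True)
    return s*(1+c["k1"]*r2)*K(c)+[c["cx"],c["cy"]]
def ray(c,uv):
    d=(np.atleast_2d(uv).astype(float)-[c["cx"],c["cy"]])/K(c); s=d.copy()
    for _ in range(20): s=d/(1+c["k1"]*(s**2).sum(1,keepdims=True))
    return np.c_[s,np.ones(len(s))]
def onz(c,uv,z):
    R=np.array(c["R"]);t=np.array(c["t"]); o=-R.T@t; d=ray(c,uv)@R
    return o+d*((z-o[2])/d[:,2])[:,None]
E
python3 - <<'E'
from h import *
import pickle
for n in("top","side"):
    c=snap(n,n+"0.png"); pickle.dump(c,open(n+"0.pkl","wb"))
    print(n,{k:v for k,v in c.items() if k!="frame"})
s=manip.read_state();print(s, manip.finger_overhang)
c=snap("wrist","w0.png");print({k:v for k,v in c.items() if k!="frame"})
E
```

```text
pics
top {'vfov': 48.30416440105907, 'cx': 255.41156697866606, 'cy': 205.10519934132765, 'k1': -0.08500485450924501, 'R': array([[ 0.01638988, -0.9997951 , -0.01187988],
       [-0.99241929, -0.01481931, -0.12200141],
       [ 0.12180036,  0.01378941, -0.99245883]]), 't': array([ -10.41373332,  534.05412874, 1672.08529694])}
side {'vfov': 48.1219017079032, 'cx': 254.94187145878428, 'cy': 188.66811745511495, 'k1': -0.09058647667713632, 'R': array([[-0.81291321, -0.58209905,  0.01824321],
       [-0.43688988,  0.58881358, -0.68001897],
       [ 0.38509655, -0.56076667, -0.73296752]]), 't': array([ 435.95370393,  325.85085297, 1358.46660032])}
{'clock': 0.1, 'joints': array([-1.36160728e+00,  3.00375896e-01,  1.52150914e+00, -2.27374294e-05,
        1.32068261e+00, -6.65701645e-02]), 'qd': array([ 0.00048905, -0.00097233, -0.00155916, -0.00037107, -0.00107306,
        0.00091296]), 'effort': array([ 4.14485726e-05, -5.32644618e+01, -3.53284657e+01,  7.08971615e-02,
        2.34898907e-02, -6.33384502e-05]), 'eef_pos': array([ 149.70787791, -528.97563157,  183.868992  ]), 'eef_rot': array([-3.14061836e+00, -4.28817388e-05,  2.75764827e-01]), 'wrist_force': array([ 0.2297004 , -0.11195021,  0.50880602]), 'moment': array([0.01650237, 0.01429841, 0.0364839 ]), 'finger_force': 0.0, 'finger_gap': 93.90227839648912} 8.0
{'vfov': 62.054212963570286, 'cx': 257.49777764486254, 'cy': 196.02612205742832, 'k1': -0.02685871157005163, 'hand_eye': array([[ 3.86047723e-04, -9.58848525e-01, -2.83917869e-01,
         8.25716867e+01],
       [ 9.99999919e-01,  3.38266786e-04,  2.17320180e-04,
        -2.60095159e-02],
       [-1.12337150e-04, -2.83917930e-01,  9.58848579e-01,
        -2.00602113e+02],
       [ 0.00000000e+00,  0.00000000e+00,  0.00000000e+00,
         1.00000000e+00]])}
```

View pics/top0.png

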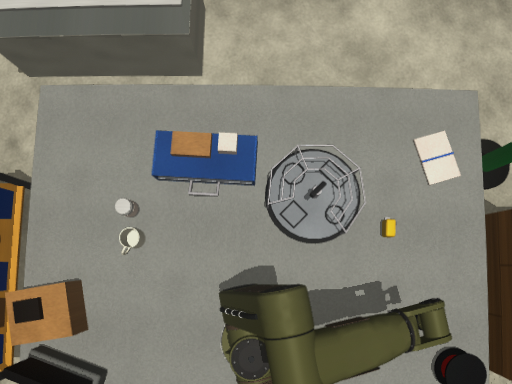

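View pics/side0.png

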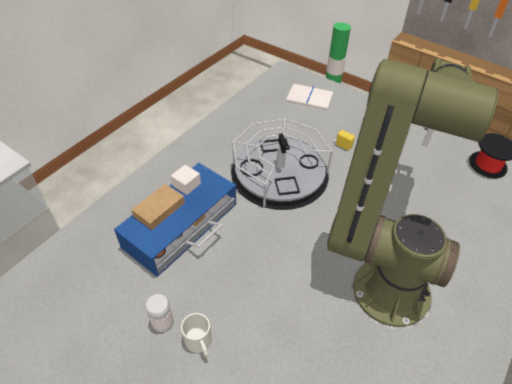

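The top view shows the cabinet at about (205,157), its drawer handle at about (204,194) and the stand at about (315,193). The can and mug are at (125,207) and (130,238), and the tape is at (389,227). The drawer is ahead-left of the robot. I'll zoom in next.

Run:
```python
from h import *
import pickle
c=pickle.load(open("top0.pkl","rb"))
im=c["frame"][125:250,145:375,::-1]
im=cv2.resize(im,None,fx=3.45,fy=3.45,interpolation=cv2.INTER_CUBIC);cv2.imwrite("pics/topz.png",im);print(im.shape)
c=pickle.load(open("side0.pkl","rb"))
im=c["frame"][110:265,110:345,::-1]
im=cv2.resize(im,None,fx=3.4,fy=3.4,interpolation=cv2.INTER_CUBIC);cv2.imwrite("pics/sidez.png",im);print(im.shape)
```

```text
(431, 794, 3)
(527, 799, 3)
```

View pics/topz.png

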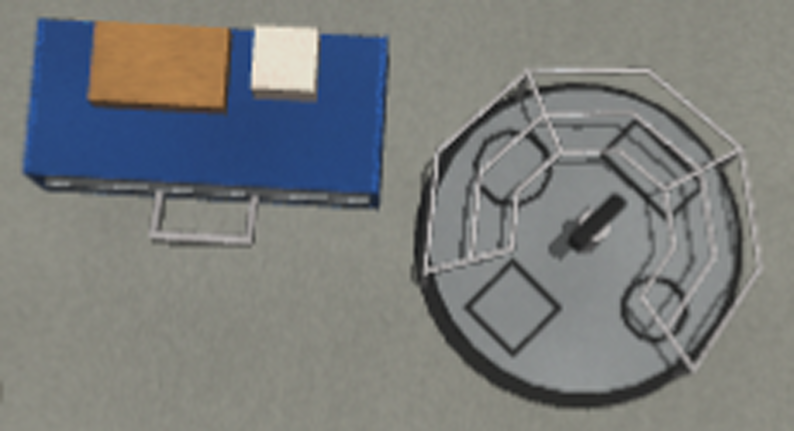

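View pics/sidez.png

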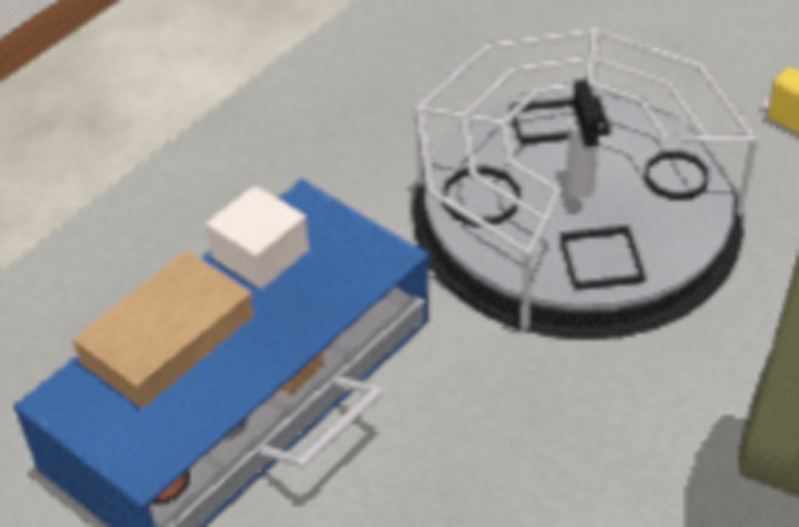

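The zoomed top view shows the guard's opening facing the robot (bottom of the image). Its end posts are at zoom (430,270) and (692,368). The bays are: square at (513,308), larger round at (516,168), oblong at (653,168) and smaller round at (657,307). The handle bar runs from (152,240) to (252,243).

Run:
```python
from h import *
import pickle
from scipy.optimize import least_squares
np.set_printoptions(precision=1,suppress=True)
c=pickle.load(open("top0.pkl","rb"))
f=lambda L:np.array(L)/3.452+[145,125]
print("cab",onz(c,f([(25,172),(380,195),(39,19),(388,38)]),108))
print("handle",onz(c,f([(152,239),(252,242)]),66))
b=onz(c,f([(653,168),(516,168),(513,308),(657,307)]),50);print("bays L,Sp,Sq,R",b, b.mean(0))
cen=b.mean(0)[:2];d=b[:,:2]-cen;print(np.degrees(np.arctan2(d[:,1],d[:,0])),np.hypot(*d.T))
p=onz(c,f([(430,270),(437,152),(528,72),(648,72),(742,150),(762,268),(692,368)]),120)
print(p); d=p[:,:2]-cen;print(np.degrees(np.arctan2(d[:,1],d[:,0])),np.hypot(*d.T))
print("hub",onz(c,f([(583,240),(615,205)]),176))
```

```text
cab [[637.  398.1 108. ]
 [616.   -0.3 108. ]
 [814.2 391.  108. ]
 [795.8  -6.4 108. ]]
handle [[569.2 259.1  66. ]
 [567.4 144.8  66. ]]
bays L,Sp,Sq,R [[ 662.8 -313.7   50. ]
 [ 660.3 -155.6   50. ]
 [ 498.2 -152.9   50. ]
 [ 501.7 -317.2   50. ]] [ 580.7 -234.9   50. ]
[ -43.9   44.9  135.2 -133.8] [113.8 112.3 116.3 114.1]
[[ 531.4  -56.6  120. ]
 [ 663.   -62.7  120. ]
 [ 755.4 -163.1  120. ]
 [ 757.7 -297.1  120. ]
 [ 670.7 -401.   120. ]
 [ 539.1 -421.1  120. ]
 [ 428.3 -342.9  120. ]]
[ 105.5   64.4   22.3  -19.4  -61.6 -102.6 -144.7] [185.  190.8 188.9 187.6 188.9 190.8 186.8]
hub [[ 558.7 -217.1  176. ]
 [ 596.8 -251.2  176. ]]
```

Request:
jog_arm(series=[[0.44,0.868,0.08,0,0,0.1136,0.6],[0.44,0.868,0.08,0,0,0.1136,0.6],[0.44,0.868,0.08,0,0,0.1136,0.6],[0.44,0.868,0.08,0,0,0.1136,0.6]], grip_force=25)

```text
clock: 0.48
eef_pos: [204.4, -421.5, 194.6]
eef_rot: [3.141, -0.001, 0.457]
wrist_force: [-0.9, -0.7, 0.6]
finger_gap: 70.7
finger_force: 0.0
```

Request:
jog_arm(series=[[0.44,0.868,0.08,0,0,0.1136,0.6],[0.44,0.868,0.08,0,0,0.1136,0.6],[0.44,0.868,0.08,0,0,0.1136,0.6],[0.44,0.868,0.08,0,0,0.1136,0.6]])

```text
clock: 0.82
eef_pos: [257.0, -317.7, 204.2]
eef_rot: [3.141, -0.001, 0.636]
wrist_force: [-0.7, -1.2, 0.4]
finger_gap: 43.9
finger_force: 0.0
```

Request:
jog_arm(series=[[0.44,0.868,0.08,0,0,0.1136,0.6],[0.44,0.868,0.08,0,0,0.1136,0.6],[0.44,0.868,0.08,0,0,0.1136,0.6],[0.44,0.868,0.08,0,0,0.1136,0.6]])

```text
clock: 1.15
eef_pos: [309.9, -213.7, 213.8]
eef_rot: [3.141, -0.001, 0.815]
wrist_force: [-0.5, 0.2, 0.9]
finger_gap: 37.9
finger_force: 0.0
```

Request:
jog_arm(series=[[0.44,0.868,0.08,0,0,0.1136,0.6],[0.44,0.868,0.08,0,0,0.1136,0.6],[0.44,0.868,0.08,0,0,0.1136,0.6],[0.44,0.868,0.08,0,0,0.1136,0.6]])

```text
clock: 1.48
eef_pos: [362.7, -109.6, 223.2]
eef_rot: [3.141, -0.001, 0.994]
wrist_force: [-0.1, -1.2, 0.0]
finger_gap: 37.5
finger_force: 0.0
```

Request:
jog_arm(series=[[0.44,0.868,0.08,0,0,0.1136,0.6],[0.44,0.868,0.08,0,0,0.1136,0.6],[0.44,0.868,0.08,0,0,0.1136,0.6],[0.44,0.868,0.08,0,0,0.1136,0.6]])

```text
clock: 1.82
eef_pos: [415.6, -5.7, 232.4]
eef_rot: [3.142, -0.001, 1.171]
wrist_force: [-0.3, -0.6, 0.2]
finger_gap: 37.6
finger_force: 0.0
```

Request:
jog_arm(series=[[0.44,0.868,0.08,0,0,0.1136,0.6],[0.44,0.868,0.08,0,0,0.1136,0.6],[0.44,0.868,0.08,0,0,0.1136,0.6],[0.44,0.868,0.08,0,0,0.1136,0.6]])

```text
clock: 2.15
eef_pos: [468.4, 98.1, 241.5]
eef_rot: [-3.141, -0.0, 1.349]
wrist_force: [0.1, -0.4, -1.3]
finger_gap: 37.6
finger_force: 0.0
```

Request:
jog_arm(series=[[0.44,0.868,0.08,0,0,0.1136,0.6],[0.44,0.868,0.08,0,0,0.1136,0.6],[0.44,0.868,0.08,0,0,0.1136,0.6],[0.44,0.868,0.08,0,0,0.1136,0.6],[0.44,0.868,0.08,0,0,0.1136,0.6],[0.44,0.868,0.08,0,0,0.1136,0.6]])

```text
clock: 2.65
eef_pos: [519.5, 198.2, 251.0]
eef_rot: [-3.141, 0.001, 1.524]
wrist_force: [0.4, -0.4, 0.2]
finger_gap: 37.5
finger_force: 0.0
```

```bash
cat >> h.py <<'E'
from scipy.spatial.transform import Rotation as Rot
def wrist(fn):
    s=manip.read_state(); c=snap("wrist",fn); H=np.array(c["hand_eye"])
    T=np.eye(4); T[:3,:3]=Rot.from_euler("xyz",s["eef_rot"]).as_matrix(); T[:3,3]=s["eef_pos"]
    W=np.linalg.inv(T@H); c["R"]=W[:3,:3]; c["t"]=W[:3,3]; return c
def big(fn,k=1.5):
    im=cv2.imread("pics/"+fn); cv2.imwrite("pics/b_"+fn,cv2.resize(im,None,fx=k,fy=k,interpolation=cv2.INTER_CUBIC))
E
python3 - <<'E'
from h import *
import pickle
c=wrist("w1.png"); big("w1.png"); pickle.dump(c,open("w1.pkl","wb")); print(manip.read_state()["eef_pos"],manip.read_state()["eef_rot"])
print(proj(c,[[568,202,66],[626,199,108]]))
E
```

```text
[519.40998317 198.12965612 251.33990781] [-3.14118618e+00  4.10378271e-04  1.52320657e+00]
[[297.27036645 166.73793588]
 [354.34456589 174.54488527]]
```

View pics/b_w1.png

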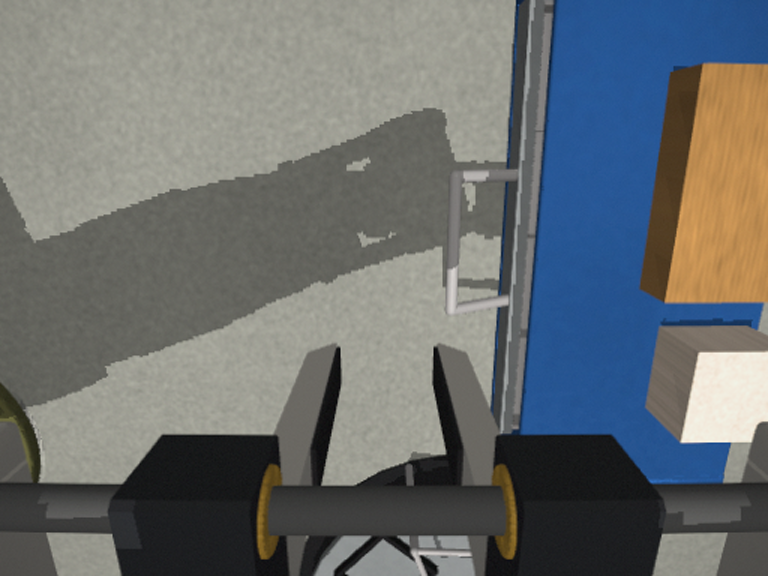

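The wrist view shows the handle bar running from (456,175) to (452,310) in the 1.5x picture. The cabinet's top front edge runs from (552,0) to (522,430).

Run:
```python
from h import *
import pickle
np.set_printoptions(precision=1,suppress=True)
c=pickle.load(open("w1.pkl","rb"))
a=onz(c,np.array([(456,178),(452,308)])/1.5,66);print(a,a.mean(0),np.degrees(np.arctan2(-(a[0]-a[1])[0],(a[0]-a[1])[1])))
a=onz(c,np.array([(552,3),(522,430)])/1.5,108);print(a,np.degrees(np.arctan2(-(a[0]-a[1])[0],(a[0]-a[1])[1])))
```

```text
[[576.6 259.2  66. ]
 [572.6 151.9  66. ]] [574.6 205.5  66. ] -2.159593920904553
[[633.4 368.8 108. ]
 [624.   57.7 108. ]] -1.7245989340337045
```

Request:
jog_arm(series=[[0.438,0.026,-0.7,0,0,0,0.6],[0.438,0.026,-0.7,0,0,0,0.6],[0.438,0.026,-0.7,0,0,0,0.6],[0.438,0.026,-0.7,0,0,0,0.6]])

```text
clock: 3.03
eef_pos: [571.5, 200.8, 163.7]
eef_rot: [-3.136, 0.002, 1.523]
wrist_force: [-1.0, 0.8, 0.1]
finger_gap: 37.9
finger_force: 0.0
```

Request:
jog_arm(series=[[0,0,-0.3,0,0,0,0.6],[0,0,-0.6,0,0,0,0.6],[0,0,-0.8,0,0,0,0.6],[0,0,-0.937,0,0,0,0.6],[0,0,-0.937,0,0,0,0.6]])

```text
clock: 3.45
eef_pos: [570.5, 201.7, 53.5]
eef_rot: [-3.138, 0.001, 1.524]
wrist_force: [-0.4, -0.3, 0.8]
finger_gap: 37.6
finger_force: 0.0
```

Request:
jog_arm(series=[[0,0,0,0,0,0,1],[0,0,0,0,0,0,1],[0,0,0,0,0,0,1],[0,0,0,0,0,0,1],[0,0,0,0,0,0,1],[0,0,0,0,0,0,1]])

```text
clock: 3.95
eef_pos: [572.1, 203.1, 55.7]
eef_rot: [3.141, -0.0, 1.525]
wrist_force: [0.4, -0.5, -0.3]
finger_gap: 1.9
finger_force: 0.0
```

Run:
```python
from h import *
import pickle
c=wrist("w2.png"); big("w2.png"); pickle.dump(c,open("w2.pkl","wb")); print(manip.read_state())
print(proj(c,[[572,203,66],[572,203,55],[572,203,47]])*1.5)
```

```text
{'clock': 4.0, 'joints': array([2.80833437e-01, 5.52834773e-01, 1.47712607e+00, 6.74891054e-06,
       1.11114661e+00, 3.26662645e-01]), 'qd': array([ 0.00100552,  0.00507406,  0.00111209,  0.00172145, -0.00235867,
        0.0002481 ]), 'effort': array([-2.75620254e-02, -6.39861846e+01, -3.20533311e+01,  6.72849733e-02,
       -2.90630247e-03, -5.10140471e-04]), 'eef_pos': array([572.03107129, 203.10041565,  55.48054957]), 'eef_rot': array([ 3.14113505e+00, -1.61424083e-04,  1.52496416e+00]), 'wrist_force': array([-0.2758145 ,  0.60868531,  0.24888936]), 'moment': array([ 0.03913871, -0.08116734, -0.02398424]), 'finger_force': 0.0, 'finger_gap': 0.6132569390901706}
[[386.98483476 353.37413783]
 [386.92860435 343.59092111]
 [386.89101601 337.05199997]]
```

View pics/b_w2.png

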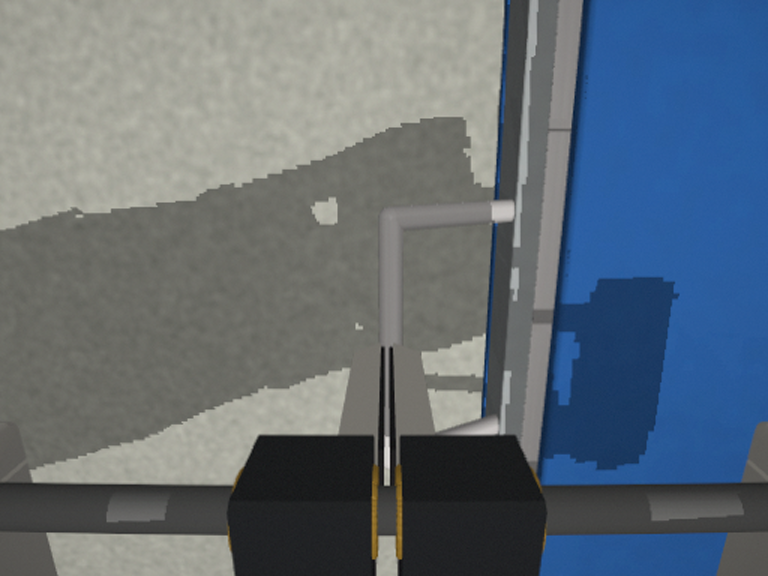

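The picture shows the closed fingertips at about (387,348), with the bar passing under or behind them from (390,215). I'll triangulate the bar's end from the two wrist views.

Run:
```python
from h import *
import pickle
np.set_printoptions(precision=1,suppress=True)
a=pickle.load(open("w1.pkl","rb"));b=pickle.load(open("w2.pkl","rb"))
def tri(obs):
    A=np.zeros((3,3));v=np.zeros(3)
    for c,uv in obs:
        R=np.array(c["R"]);o=-R.T@c["t"];d=(ray(c,uv)@R)[0];d/=np.linalg.norm(d);P=np.eye(3)-np.outer(d,d);A+=P;v+=P@o
    X=np.linalg.solve(A,v);return X,[(proj(c,X)-uv) for c,uv in obs]
q=lambda x,y:np.array([x,y])/1.5
print(tri([(a,q(456,175)),(b,q(391,214))]))
print(tri([(a,q(518,175)),(b,q(514,210))]))
S=pickle.load(open("side0.pkl","rb"));T=pickle.load(open("top0.pkl","rb"))
f=lambda x,y:np.array([x,y])/3.4+[110,110]
g=lambda x,y:np.array([x,y])/3.452+[145,125]
print(tri([(S,f(298,461)),(T,g(152,240))]),tri([(S,f(380,390)),(T,g(252,243))]))
print(tri([(S,f(298,461)),(a,q(456,175))]),tri([(S,f(380,390)),(a,q(452,310))]))
# all
for z in (30,50,66): print(z,proj(b,[[572,150,z],[572,203,z],[576,258,z]])*1.5)
```

```text
(array([576.5, 261.9,  65.1]), [array([[-0.2, -0.4]]), array([[0.4, 0.8]])])
(array([634.6, 257.3,  29.9]), [array([[-0.2, -0. ]]), array([[0.4, 0. ]])])
(array([572.2, 261.5,  66.3]), [array([[1.5, 0.3]]), array([[-0.6, -1.1]])]) (array([568.6, 146.2,  60.9]), [array([[0.5, 0.1]]), array([[-0.2, -0.4]])])
(array([577.4, 261.9,  64.1]), [array([[ 0.2, -0. ]]), array([[ 0.4, -0.4]])]) (array([573.1, 145.7,  56.7]), [array([[-0.4,  0.2]]), array([[-0.5,  0.9]])])
30 [[391.3 417.6]
 [386.8 324.5]
 [390.  214.2]]
50 [[391.7 439. ]
 [386.9 339.5]
 [390.4 219.9]]
66 [[392.1 458.8]
 [387.  353.4]
 [390.8 225.4]]
```

Triangulation puts the bar at z≈65. The closed fingertips appear about 190 mm from the camera, so they sit roughly 24 mm behind the TCP, not 8 mm ahead of it. That explains the miss. I'll open the fingers, go lower and grip again, which is safe either way.

Request:
jog_arm(series=[[0.015,0,0,0,0,0,0.6],[0.015,0,0,0,0,0,0.6],[0.015,0,0,0,0,0,0.6],[0.015,0,0,0,0,0,0.6],[0.015,0,-0.12,0,0,0,0.6],[0.015,0,-0.225,0,0,0,0.6],[0.015,0,-0.225,0,0,0,0.6],[0.015,0,-0.225,0,0,0,0.6]])

```text
clock: 4.67
eef_pos: [573.2, 202.9, 27.3]
eef_rot: [-3.14, 0.001, 1.525]
wrist_force: [0.2, 0.4, -0.5]
finger_gap: 37.5
finger_force: 0.0
```

Request:
jog_arm(series=[[0,0,0,0,0,0,1],[0,0,0,0,0,0,1],[0,0,0,0,0,0,1],[0,0,0,0,0,0,1],[0,0,0,0,0,0,1],[0,0,0,0,0,0,1]])

```text
clock: 5.17
eef_pos: [573.9, 203.1, 28.4]
eef_rot: [3.141, -0.0, 1.525]
wrist_force: [-0.7, 0.4, 2.3]
finger_gap: 9.2
finger_force: 25.0
```

Request:
jog_arm(series=[[-0.08,0.003,0,0,0,0,1],[-0.2,0.008,0,0,0,0,1],[-0.35,0.014,0,0,0,0,1],[-0.5,0.02,0,0,0,0,1],[-0.65,0.026,0,0,0,0,1],[-0.8,0.032,0,0,0,0,1]])

```text
clock: 5.67
eef_pos: [477.5, 207.2, 28.4]
eef_rot: [3.14, -0.001, 1.525]
wrist_force: [2.5, 4.1, 0.1]
finger_gap: 9.2
finger_force: 25.0
```

Request:
jog_arm(series=[[-0.12,0.005,0,0,0,0,1],[-0.22,0.009,0,0,0,0,1],[-0.32,0.013,0,0,0,0,1],[-0.4,0.016,0,0,0,0,1],[-0.45,0.018,0,0,0,0,1],[-0.47,0.019,0,0,0,0,1],[-0.47,0.019,0,0,0,0,1]])

```text
clock: 6.25
eef_pos: [424.1, 209.5, 28.6]
eef_rot: [3.134, -0.002, 1.525]
wrist_force: [20.7, 3.2, -14.6]
finger_gap: 9.1
finger_force: 25.0
```

Request:
jog_arm(series=[[0.02,0,0,0,0,0,0.6],[0.02,0,0,0,0,0,0.6],[0.02,0,0,0,0,0,0.6],[0.02,0,0,0,0,0,0.6],[0.02,0,0.3,0,0,0,0.6],[0.02,0,0.6,0,0,0,0.6],[0.02,0,1,0,0,0,0.6],[0.02,0,1,0,0,0,0.6]])

```text
clock: 6.92
eef_pos: [425.7, 210.0, 154.3]
eef_rot: [3.134, -0.003, 1.525]
wrist_force: [0.6, -0.4, 1.0]
finger_gap: 37.7
finger_force: 0.0
```

Request:
jog_arm(series=[[0.4,-0.04,0.7,0,0,0,0],[0.8,-0.08,1,0,0,0,0],[0.8,-0.08,1,0,0,0,0],[0.8,-0.08,1,0,0,0,0],[0.8,-0.08,1,0,0,0,0],[0.8,-0.08,1,0,0,0,0],[0.8,-0.08,1,0,0,0,0]])

```text
clock: 7.5
eef_pos: [518.9, 199.5, 266.8]
eef_rot: [-3.14, 0.001, 1.525]
wrist_force: [-0.3, -0.4, -0.7]
finger_gap: 81.0
finger_force: 0.0
```

Run:
```python
from h import *
import pickle
c=wrist("w3.png"); big("w3.png"); pickle.dump(c,open("w3.pkl","wb")); print(manip.read_state()["eef_pos"],manip.read_state()["eef_rot"])
for n in("top","side"):
    d=snap(n,n+"3.png"); pickle.dump(d,open(n+"3.pkl","wb"))
```

```text
[518.7301633  199.57966524 266.79134186] [-3.13948709e+00  7.41119792e-04  1.52527813e+00]
```

View pics/b_w3.png

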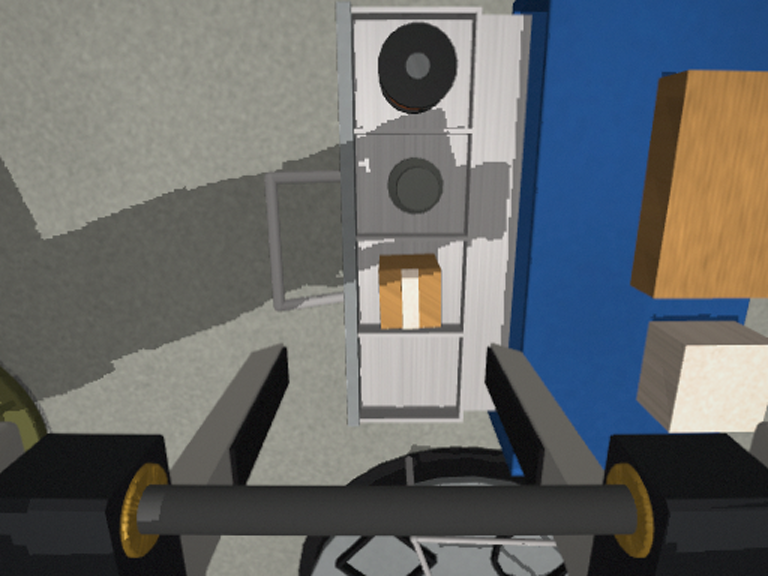

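The wrist view shows the drawer fully out with three items standing in it:
- The spool's top is centred at about (417,66).
- The reducer's neck top is at about (417,189).
- The square carton's top is about (380–440, 272–328).

The fourth compartment is empty, so the long box is absent. Next I'll look at the stand from above before turning the hub.

Request:
jog_arm(series=[[0.042,-0.822,-0.069,0,0,0.134,0],[0.042,-0.822,-0.069,0,0,0.134,0],[0.042,-0.822,-0.069,0,0,0.134,0],[0.042,-0.822,-0.069,0,0,0.134,0]])

```text
clock: 7.98
eef_pos: [524.3, 97.9, 259.1]
eef_rot: [-3.14, 0.0, 1.733]
wrist_force: [0.2, 0.1, 0.6]
finger_gap: 94.3
finger_force: 0.0
```

Request:
jog_arm(series=[[0.042,-0.822,-0.069,0,0,0.134,0],[0.042,-0.822,-0.069,0,0,0.134,0],[0.042,-0.822,-0.069,0,0,0.134,0],[0.042,-0.822,-0.069,0,0,0.134,0]])

```text
clock: 8.32
eef_pos: [529.4, -0.2, 250.8]
eef_rot: [-3.14, -0.0, 1.943]
wrist_force: [0.6, 0.1, -0.8]
finger_gap: 94.1
finger_force: 0.0
```

Request:
jog_arm(series=[[0.042,-0.822,-0.069,0,0,0.134,0],[0.042,-0.822,-0.069,0,0,0.134,0],[0.042,-0.822,-0.069,0,0,0.134,0],[0.042,-0.822,-0.069,0,0,0.134,0]])

```text
clock: 8.65
eef_pos: [534.6, -98.4, 242.4]
eef_rot: [-3.141, -0.001, 2.154]
wrist_force: [0.4, -0.1, 0.4]
finger_gap: 94.1
finger_force: 0.0
```

Request:
jog_arm(series=[[0.042,-0.822,-0.069,0,0,0.134,0],[0.042,-0.822,-0.069,0,0,0.134,0],[0.042,-0.822,-0.069,0,0,0.134,0],[0.042,-0.822,-0.069,0,0,0.134,0],[0.042,-0.822,-0.069,0,0,0.134,0],[0.042,-0.822,-0.069,0,0,0.134,0]])

```text
clock: 9.15
eef_pos: [540.2, -193.3, 235.1]
eef_rot: [3.141, -0.0, 2.367]
wrist_force: [0.4, 0.4, -0.4]
finger_gap: 93.9
finger_force: 0.0
```

Run:
```python
from h import *
import pickle
np.set_printoptions(precision=1,suppress=True)
c=wrist("w4.png"); big("w4.png"); pickle.dump(c,open("w4.pkl","wb")); print(manip.read_state()["eef_pos"],manip.read_state()["eef_rot"])
c=pickle.load(open("w3.pkl","rb"))
print("spool",onz(c,np.array([[417,66]])/1.5,78),"red",onz(c,np.array([[417,189]])/1.5,82))
print("sq",onz(c,np.array([[380,272],[440,272],[441,328],[379,329],[410,300]])/1.5,82))
print("walls",onz(c,np.array([[355,131],[472,132],[353,238],[467,237],[352,334],[464,331]])/1.5,42))
```

```text
[ 540.2 -193.2  235.2] [3.1 0.  2.4]
spool [[547.7 343.5  78. ]] red [[544.9 253.5  82. ]]
sq [[512.4 187.5  82. ]
 [562.1 185.2  82. ]
 [562.3 135.7  82. ]
 [509.1 137.2  82. ]
 [536.5 162.1  82. ]]
walls [[496.3 300.9  42. ]
 [595.  295.7  42. ]
 [488.7 210.   42. ]
 [590.8 206.3  42. ]
 [481.8 118.2  42. ]
 [588.2 116.5  42. ]]
```

View pics/b_w4.png

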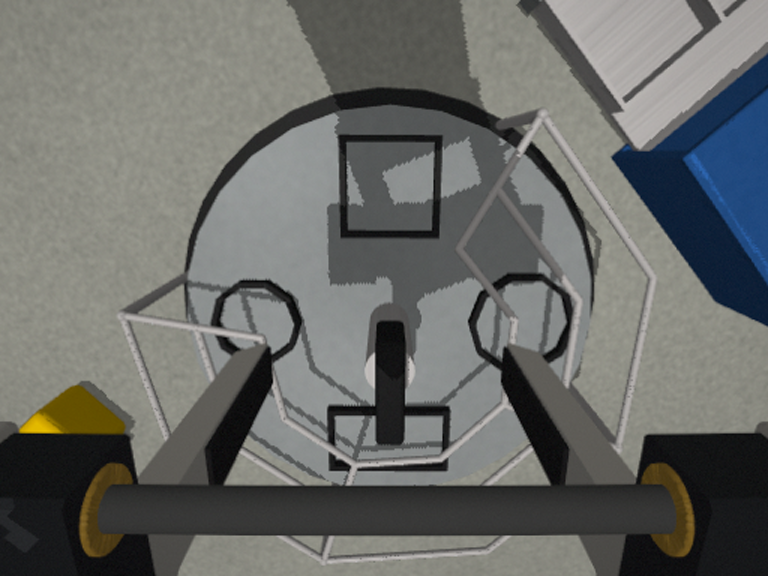

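The wrist view shows the stand:
- The square bay's rim is centred at about (390,186), the small round bay at (257,321), the large round bay at (522,321) and the oblong bay at (388,438).
- The hub bar runs along column 390, rows 322–445.
- The opening's end posts are at (543,112) and (123,316).

Run:
```python
from h import *
import pickle
np.set_printoptions(precision=1,suppress=True)
c=pickle.load(open("w4.pkl","rb"))
b=onz(c,np.array([(388.5,438),(521.5,321),(390.5,186.5),(257,322)])/1.5,50);cen=b[:,:2].mean(0)
print(b,cen);d=b[:,:2]-cen;print(np.degrees(np.arctan2(d[:,1],d[:,0]))-[0,90,180,-90],np.hypot(*d.T))
p=onz(c,np.array([(543,112),(655,278),(618,447),(123,316),(323,560),(490,550)])/1.5,120);d=p[:,:2]-cen;print(p,np.degrees(np.arctan2(d[:,1],d[:,0])),np.hypot(*d.T))
print("hub",onz(c,np.array([(390.5,321),(390.5,446)])/1.5,176))
```

```text
[[ 662.8 -310.7   50. ]
 [ 660.2 -149.1   50. ]
 [ 501.1 -150.9   50. ]
 [ 502.5 -311.7   50. ]] [ 581.7 -230.6]
[-44.6 -44.  -44.7 -44.3] [114.  113.2 113.3 113.4]
[[ 530.9  -48.4  120. ]
 [ 668.   -60.6  120. ]
 [ 759.1 -159.   120. ]
 [ 429.4 -344.2  120. ]
 [ 675.4 -399.5  120. ]
 [ 764.8 -293.5  120. ]] [ 105.6   63.1   22.  -143.3  -61.   -18.9] [189.2 190.7 191.3 190.  193.2 193.6]
hub [[ 548.6 -198.6  176. ]
 [ 608.2 -256.5  176. ]]
```

Request:
jog_arm(series=[[0.342,-0.308,0,0,0,0,0.3],[0.342,-0.308,-0.25,0,0,0,0.3],[0.342,-0.308,-0.5,0,0,0,0.3],[0.342,-0.308,-0.75,0,0,0,0.3],[0.342,-0.308,-0.942,0,0,0,0.3],[0.342,-0.308,-0.942,0,0,0,0.3],[0.342,-0.308,-0.942,0,0,0,0.3],[0.342,-0.308,-0.942,0,0,0,0.3]], grip_force=40)

```text
clock: 9.87
eef_pos: [581.9, -231.5, 124.2]
eef_rot: [3.141, 0.003, 2.368]
wrist_force: [-0.2, -0.2, 1.1]
finger_gap: 65.6
finger_force: 0.0
```

Request:
jog_arm(series=[[0,0,0,0,0,0,1],[0,0,0,0,0,0,1],[0,0,0,0,0,0,1],[0,0,0,0,0,0,1],[0,0,0,0,0,0,1],[0,0,0,0,0,0,1],[0,0,0,0,0,0,1]])

```text
clock: 10.45
eef_pos: [580.9, -232.0, 122.0]
eef_rot: [-3.142, 0.0, 2.367]
wrist_force: [0.3, -0.7, -0.2]
finger_gap: 22.1
finger_force: 0.0
```

Request:
jog_arm(series=[[0,0,0,0,0,0,1],[0,0,0,0,0,0,1],[0,0,0,0,0,0,1]])

```text
clock: 10.7
eef_pos: [581.8, -231.1, 122.0]
eef_rot: [3.14, 0.0, 2.367]
wrist_force: [7.7, 5.7, -1.7]
finger_gap: 17.8
finger_force: 40.0
```

Request:
jog_arm(series=[[0.01,0.01,0,0,0,-0.06,1],[0.01,0.01,0,0,0,-0.13,1],[0.01,0.01,0,0,0,-0.2,1],[0.01,0.01,0,0,0,-0.27,1],[0.01,0.01,0,0,0,-0.34,1],[0.01,0.01,0,0,0,-0.36,1]])

```text
clock: 11.2
eef_pos: [582.8, -230.5, 121.9]
eef_rot: [3.14, 0.0, 1.794]
wrist_force: [6.1, 0.3, -1.6]
finger_gap: 17.5
finger_force: 40.0
```

Request:
jog_arm(series=[[0,0,0,0,0,-0.06,1],[0,0,0,0,0,-0.13,1],[0,0,0,0,0,-0.2,1],[0,0,0,0,0,-0.27,1],[0,0,0,0,0,-0.33,1],[0,0,0,0,0,-0.36,1],[0,0,0,0,0,-0.36,1],[0,0,0,0,0,-0.36,1]])

```text
clock: 11.87
eef_pos: [584.0, -230.6, 122.0]
eef_rot: [3.137, -0.001, 1.236]
wrist_force: [18.1, -1.7, -6.2]
finger_gap: 17.7
finger_force: 40.0
```

Request:
jog_arm(series=[[0,0,0,0,0,0,1],[0,0,0,0,0,0,1],[0,0,0,0,0,0,1]])

```text
clock: 12.12
eef_pos: [584.0, -230.6, 122.0]
eef_rot: [3.137, -0.001, 1.236]
wrist_force: [18.0, -1.0, -6.6]
finger_gap: 18.0
finger_force: 40.0
```

Request:
jog_arm(series=[[0,0,0,0,0,0,0.3],[0,0,0,0,0,0,0.3],[0,0,0,0,0,0,0.3],[0,0,0.2,0,0,0,0.3],[0,0,0.5,0,0,0,0.3],[0,0,0.9,0,0,0,0],[0,0,0.9,0,0,0,0]], grip_force=25)

```text
clock: 12.7
eef_pos: [583.6, -231.5, 237.6]
eef_rot: [3.132, 0.001, 1.236]
wrist_force: [-0.2, 0.3, 0.5]
finger_gap: 61.1
finger_force: 0.0
```

Request:
jog_arm(series=[[-0.062,0.807,0,0,0,0.037,0],[-0.062,0.807,0,0,0,0.037,0],[-0.062,0.807,0,0,0,0.037,0],[-0.062,0.807,0,0,0,0.037,0]])

```text
clock: 13.03
eef_pos: [574.6, -131.2, 230.4]
eef_rot: [3.141, -0.0, 1.297]
wrist_force: [-0.5, -0.4, -0.5]
finger_gap: 87.3
finger_force: 0.0
```

Request:
jog_arm(series=[[-0.062,0.807,0,0,0,0.037,0],[-0.062,0.807,0,0,0,0.037,0],[-0.062,0.807,0,0,0,0.037,0],[-0.062,0.807,0,0,0,0.037,0]])

```text
clock: 13.37
eef_pos: [567.3, -35.3, 230.1]
eef_rot: [3.141, -0.0, 1.354]
wrist_force: [0.7, -0.2, -0.2]
finger_gap: 93.9
finger_force: 0.0
```

Request:
jog_arm(series=[[-0.062,0.807,0,0,0,0.037,0],[-0.062,0.807,0,0,0,0.037,0],[-0.062,0.807,0,0,0,0.037,0],[-0.062,0.807,0,0,0,0.037,0]])

```text
clock: 13.7
eef_pos: [560.0, 60.8, 229.9]
eef_rot: [3.142, -0.0, 1.412]
wrist_force: [-0.5, -0.7, -0.3]
finger_gap: 94.0
finger_force: 0.0
```

Request:
jog_arm(series=[[-0.062,0.807,0,0,0,0.037,0],[-0.062,0.807,0,0,0,0.037,0],[-0.062,0.807,0,0,0,0.037,0],[-0.062,0.807,0,0,0,0.037,0]])

```text
clock: 14.03
eef_pos: [552.7, 157.3, 229.7]
eef_rot: [-3.141, 0.0, 1.47]
wrist_force: [1.4, -0.9, 0.8]
finger_gap: 93.9
finger_force: 0.0
```

Request:
jog_arm(series=[[-0.062,0.807,0,0,0,0.037,0],[-0.062,0.807,0,0,0,0.037,0],[-0.062,0.807,0,0,0,0.037,0],[-0.062,0.807,0,0,0,0.037,0],[-0.062,0.807,0,0,0,0.037,0],[-0.062,0.807,0,0,0,0.037,0],[-0.062,0.807,0,0,0,0.037,0]])

```text
clock: 14.62
eef_pos: [545.6, 251.4, 230.1]
eef_rot: [3.141, 0.0, 1.524]
wrist_force: [0.4, -0.3, 0.2]
finger_gap: 94.1
finger_force: 0.0
```

Run:
```python
from h import *
import pickle
np.set_printoptions(precision=1,suppress=True)
c=wrist("w5.png"); pickle.dump(c,open("w5.pkl","wb")); print(manip.read_state()["eef_pos"],manip.read_state()["eef_rot"])
im=cv2.imread("pics/w5.png")
for n,p in (("red",(545,253.5,82)),("spool",(547.7,343.5,78)),("sq",(536.5,162.1,82))):
    u=proj(c,[p])[0]; print(n,u*1.5); cv2.drawMarker(im,tuple(int(round(v)) for v in u),(0,255,0),cv2.MARKER_CROSS,7,1)
cv2.imwrite("pics/w5m.png",im); big("w5m.png")
```

```text
[545.5 251.7 230.1] [3.1 0.  1.5]
red [385.8 265.2]
spool [383.7 139. ]
sq [380.5 376.9]
```

View pics/b_w5m.png

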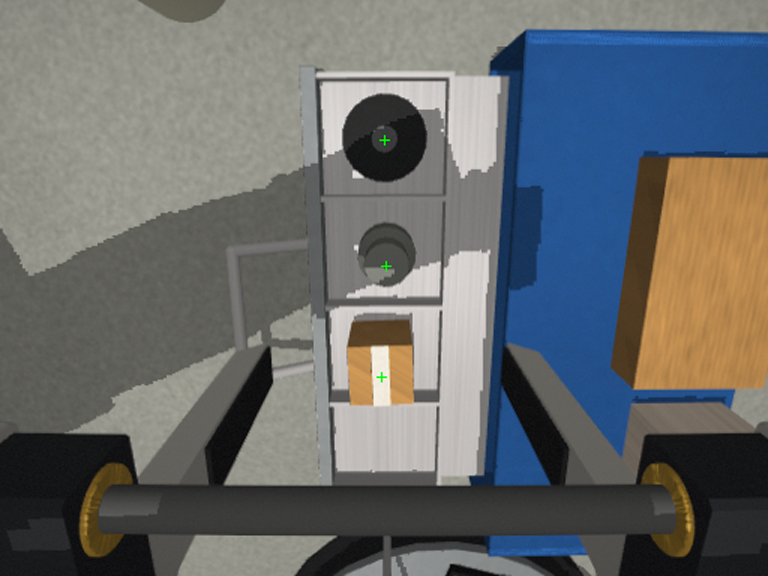

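The markers sit on all three items and nothing has moved. I'll grip the reducer by its neck.

Request:
jog_arm(series=[[0,0,-0.3,0,0,0,0],[0,0,-0.6,0,0,0,0],[0,0,-0.8,0,0,0,0],[0,0,-0.8,0,0,0,0]])

```text
clock: 15.0
eef_pos: [543.1, 251.6, 129.0]
eef_rot: [-3.135, 0.003, 1.525]
wrist_force: [0.1, -1.0, -0.6]
finger_gap: 93.6
finger_force: 0.0
```

Request:
jog_arm(series=[[0,0,-0.2,0,0,0,0],[0,0,-0.4,0,0,0,0.1],[0,0,-0.6,0,0,0,0.2],[0,0,-0.76,0,0,0,0.3],[0,0,-0.816,0,0,0,0.4],[0,0,-0.816,0,0,0,0.4],[0,0,-0.816,0,0,0,0.4],[0,0,-0.816,0,0,0,0.4]])

```text
clock: 15.67
eef_pos: [546.0, 253.6, 38.1]
eef_rot: [3.139, -0.001, 1.526]
wrist_force: [0.4, 0.1, -0.5]
finger_gap: 56.8
finger_force: 0.0
```

Request:
jog_arm(series=[[0,0,0,0,0,0,1],[0,0,0,0,0,0,1],[0,0,0,0,0,0,1],[0,0,0,0,0,0,1],[0,0,0,0,0,0,1],[0,0,0,0,0,0,1],[0,0,0,0,0,0,1]])

```text
clock: 16.25
eef_pos: [545.1, 253.5, 36.4]
eef_rot: [3.141, -0.0, 1.526]
wrist_force: [-0.6, 0.3, 5.2]
finger_gap: 32.8
finger_force: 25.0
```

Request:
jog_arm(series=[[0,0,0.15,0,0,0,1],[0,0,0.4,0,0,0,1],[0,0,0.7,0,0,0,1],[0,0,1,0,0,0,1],[0,0,1,0,0,0,1]])

```text
clock: 16.67
eef_pos: [547.2, 254.4, 163.2]
eef_rot: [3.133, -0.004, 1.527]
wrist_force: [0.1, -0.5, 0.2]
finger_gap: 33.3
finger_force: 25.0
```

Request:
jog_arm(series=[[-0.1,-0.31,0,0,0,0.068,1],[-0.2,-0.62,0,0,0,0.136,1],[-0.3,-0.93,0,0,0,0.204,1],[-0.3,-0.9335,0,0,0,0.2042,1]])

```text
clock: 17.0
eef_pos: [507.2, 137.0, 155.4]
eef_rot: [-3.14, 0.001, 1.854]
wrist_force: [0.5, 0.0, -1.5]
finger_gap: 32.8
finger_force: 25.0
```

Request:
jog_arm(series=[[-0.07,-0.31,0,0,0,0.068,1],[-0.14,-0.62,0,0,0,0.136,1],[-0.2,-0.93,0,0,0,0.204,1],[-0.2,-0.9335,0,0,0,0.2042,1]])

```text
clock: 17.33
eef_pos: [483.8, 25.0, 155.6]
eef_rot: [-3.14, 0.0, 2.175]
wrist_force: [-0.3, 1.1, -1.1]
finger_gap: 33.2
finger_force: 25.0
```

Request:
jog_arm(series=[[-0.03,-0.31,0,0,0,0.068,1],[-0.06,-0.62,0,0,0,0.136,1],[-0.084,-0.93,0,0,0,0.204,1],[-0.084,-0.9335,0,0,0,0.2042,1]])

```text
clock: 17.67
eef_pos: [474.3, -86.9, 155.5]
eef_rot: [-3.141, 0.0, 2.495]
wrist_force: [0.2, 0.4, -1.6]
finger_gap: 32.9
finger_force: 25.0
```

Request:
jog_arm(series=[[0,-0.31,0,0,0,0.068,1],[0,-0.62,0,0,0,0.136,1],[0,-0.88,0,0,0,0.204,1],[0,-0.9335,0,0,0,0.2042,1],[0,-0.9335,0,0,0,0.2042,1],[0,-0.9335,0,0,0,0.2042,1],[0,-0.9335,0,0,0,0.2042,1]])

```text
clock: 18.25
eef_pos: [475.0, -193.3, 155.8]
eef_rot: [3.141, -0.0, 2.808]
wrist_force: [0.3, 0.8, -1.6]
finger_gap: 32.8
finger_force: 25.0
```

Request:
jog_arm(series=[[0,0,-0.2,0,0,0,1],[0,0,-0.4,0,0,0,1],[0,0,-0.55,0,0,0,1],[0,0,-0.65,0,0,0,1],[0,0,-0.73,0,0,0,1],[0,0,-0.79,0,0,0,1],[0,0,-0.81,0,0,0,1],[0,0,-0.81,0,0,0,1]])

```text
clock: 18.92
eef_pos: [474.9, -194.2, 58.7]
eef_rot: [3.142, -0.0, 2.81]
wrist_force: [-0.2, -0.1, -1.8]
finger_gap: 33.6
finger_force: 25.0
```

Request:
jog_arm(series=[[0,0,-0.015,0,0,0,1],[0,0,-0.015,0,0,0,1],[0,0,-0.015,0,0,0,1]])

```text
clock: 19.17
eef_pos: [475.1, -194.7, 57.5]
eef_rot: [-3.141, 0.001, 2.809]
wrist_force: [0.7, -0.5, -1.0]
finger_gap: 33.0
finger_force: 25.0
```

Request:
jog_arm(series=[[0,0,-0.004,0,0,0,0.4],[0,0,-0.004,0,0,0,0.4],[0,0,-0.004,0,0,0,0.4],[0,0,-0.004,0,0,0,0.4],[0,0,0.2,0,0,0,0.4],[0,0,0.5,0,0,0,0.4],[0,0,0.8,0,0,0,0.4],[0,0,1,0,0,0,0.4]])

```text
clock: 19.83
eef_pos: [475.3, -194.9, 180.4]
eef_rot: [-3.141, 0.003, 2.81]
wrist_force: [-0.3, 0.0, 0.2]
finger_gap: 56.3
finger_force: 0.0
```

Request:
jog_arm(series=[[0,0,0.25,0,0,0,0.4],[0,0,0.45,0,0,0,0.4],[0,0,0.45,0,0,0,0.4],[0,0,0.45,0,0,0,0.4]])

```text
clock: 20.17
eef_pos: [475.2, -194.8, 231.9]
eef_rot: [-3.141, 0.002, 2.81]
wrist_force: [0.7, 0.3, -0.6]
finger_gap: 56.9
finger_force: 0.0
```

Run:
```python
from h import *
import pickle
np.set_printoptions(precision=1,suppress=True)
c=wrist("w6.png"); pickle.dump(c,open("w6.pkl","wb")); print(manip.read_state()["eef_pos"],manip.read_state()["eef_rot"])
im=cv2.imread("pics/w6.png")
u=proj(c,[(474.8,-194.7,102)])[0]; print(u*1.5); cv2.drawMarker(im,tuple(int(round(v)) for v in u),(0,255,0),cv2.MARKER_CROSS,7,1)
cv2.imwrite("pics/w6m.png",im); big("w6m.png")
```

```text
[ 474.7 -194.6  230.6] [ 3.1 -0.   2.8]
[386.6 273.7]
```

View pics/b_w6m.png

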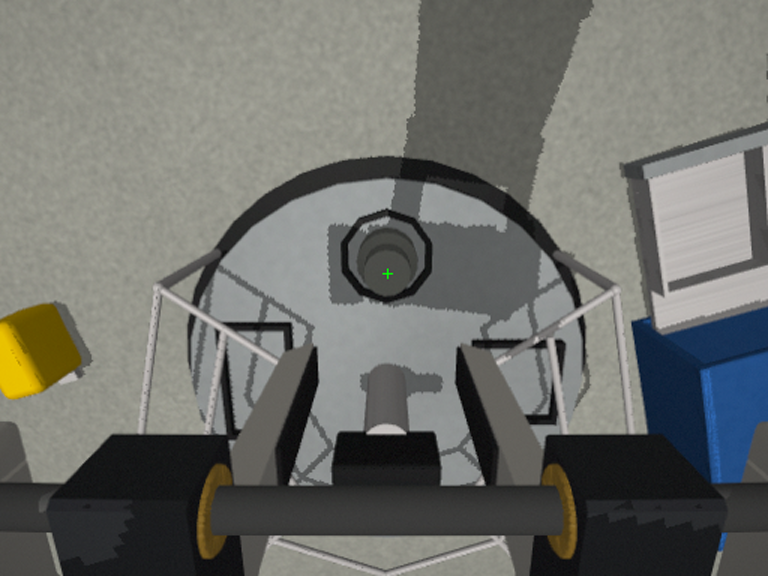

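The reducer stands upright and centred in the smaller round bay, and the opening looks symmetric about it. Next I'll turn the stand +90° for the square bay.

Request:
jog_arm(series=[[0.3,-0.1,0,0,0,-0.07,0.4],[0.6,-0.2,0,0,0,-0.15,0.4],[0.905,-0.315,0,0,0,-0.23,0.4],[0.905,-0.315,0,0,0,-0.31,0.4],[0.905,-0.315,0,0,0,-0.39,0.4],[0.905,-0.315,0,0,0,-0.47,0.4],[0.905,-0.315,0,0,0,-0.55,0.4],[0.905,-0.315,0,0,0,-0.55,0.4]], grip_force=40)

```text
clock: 20.88
eef_pos: [583.1, -232.3, 229.2]
eef_rot: [-3.14, -0.002, 1.939]
wrist_force: [-0.0, 0.6, 0.9]
finger_gap: 56.1
finger_force: 0.0
```

Request:
jog_arm(series=[[0,0,0,0,0,-0.08,0.4],[0,0,0,0,0,-0.16,0.4],[0,0,0,0,0,-0.24,0.4],[0,0,0,0,0,-0.32,0.4],[0,0,0,0,0,-0.4,0.4],[0,0,0,0,0,-0.4517,0.4],[0,0,0,0,0,-0.4517,0.4]])

```text
clock: 21.47
eef_pos: [583.2, -232.3, 229.9]
eef_rot: [-3.14, -0.0, 1.236]
wrist_force: [-0.7, 0.3, 0.3]
finger_gap: 56.3
finger_force: 0.0
```

Request:
jog_arm(series=[[0,0,-0.25,0,0,0,0.4],[0,0,-0.5,0,0,0,0.4],[0,0,-0.75,0,0,0,0.4],[0,0,-0.909,0,0,0,0.4],[0,0,-0.909,0,0,0,0.4],[0,0,-0.909,0,0,0,0.4]])

```text
clock: 21.97
eef_pos: [583.1, -232.3, 121.4]
eef_rot: [-3.14, -0.0, 1.24]
wrist_force: [0.8, 0.4, -0.1]
finger_gap: 56.4
finger_force: 0.0
```

Request:
jog_arm(series=[[0,0,0,0,0,0,1],[0,0,0,0,0,0,1],[0,0,0,0,0,0,1],[0,0,0,0,0,0,1],[0,0,0,0,0,0,1],[0,0,0,0,0,0,1],[0,0,0,0,0,0,1],[0,0,0,0,0,0,1]])

```text
clock: 22.63
eef_pos: [583.3, -232.4, 122.2]
eef_rot: [-3.141, 0.0, 1.236]
wrist_force: [-3.6, 2.3, 3.5]
finger_gap: 17.7
finger_force: 40.0
```

Request:
jog_arm(series=[[0,0,0,0,0,0.025,1],[0,0,0,0,0,0.065,1],[0,0,0,0,0,0.115,1],[0,0,0,0,0,0.17,1],[0,0,0,0,0,0.23,1],[0,0,0,0,0,0.29,1],[0,0,0,0,0,0.35,1],[0,0,0,0,0,0.41,1]])

```text
clock: 23.3
eef_pos: [583.2, -232.4, 122.2]
eef_rot: [-3.141, -0.0, 1.885]
wrist_force: [-4.7, 1.9, 5.2]
finger_gap: 17.7
finger_force: 40.0
```

Request:
jog_arm(series=[[0,0,0,0,0,0.06,1],[0,0,0,0,0,0.12,1],[0,0,0,0,0,0.18,1],[0,0,0,0,0,0.24,1],[0,0,0,0,0,0.3,1],[0,0,0,0,0,0.35,1],[0,0,0,0,0,0.4,1],[0,0,0,0,0,0.44,1]])

```text
clock: 23.97
eef_pos: [583.1, -232.4, 122.2]
eef_rot: [-3.141, -0.001, 2.575]
wrist_force: [-5.1, 2.0, 4.5]
finger_gap: 17.7
finger_force: 40.0
```

Request:
jog_arm(series=[[0,0,0,0,0,0.04,1],[0,0,0,0,0,0.075,1],[0,0,0,0,0,0.1,1],[0,0,0,0,0,0.12,1],[0,0,0,0,0,0.13,1],[0,0,0,0,0,0.136,1],[0,0,0,0,0,0.136,1],[0,0,0,0,0,0.136,1]])

```text
clock: 24.63
eef_pos: [583.1, -232.5, 122.2]
eef_rot: [-3.141, -0.001, 2.785]
wrist_force: [-5.1, 0.5, 4.4]
finger_gap: 17.4
finger_force: 40.0
```

Request:
jog_arm(series=[[0,0,0,0,0,0.015,1],[0,0,0,0,0,0.015,1],[0,0,0,0,0,0.015,1]])

```text
clock: 24.88
eef_pos: [583.1, -232.5, 122.2]
eef_rot: [-3.141, -0.001, 2.808]
wrist_force: [-5.1, -0.0, 4.4]
finger_gap: 17.8
finger_force: 40.0
```

Request:
jog_arm(series=[[0,0,0,0,0,0,0.4],[0,0,0,0,0,0,0.4],[0,0,0,0,0,0,0.4],[0,0,0.2,0,0,0,0.4],[0,0,0.5,0,0,0,0.2],[0,0,0.9,0,0,0,0],[0,0,0.9,0,0,0,0]], grip_force=25)

```text
clock: 25.47
eef_pos: [585.1, -233.2, 237.4]
eef_rot: [-3.141, 0.01, 2.808]
wrist_force: [-0.6, 0.2, 1.2]
finger_gap: 61.0
finger_force: 0.0
```

Request:
jog_arm(series=[[-0.098,0.822,0,0,0,-0.2042,0],[-0.098,0.822,0,0,0,-0.2042,0],[-0.098,0.822,0,0,0,-0.2042,0],[-0.098,0.822,0,0,0,-0.2042,0]])

```text
clock: 25.8
eef_pos: [571.7, -130.6, 230.4]
eef_rot: [3.141, 0.001, 2.487]
wrist_force: [-0.3, -0.7, -0.7]
finger_gap: 87.5
finger_force: 0.0
```

Request:
jog_arm(series=[[-0.098,0.822,0,0,0,-0.2042,0],[-0.098,0.822,0,0,0,-0.2042,0],[-0.098,0.822,0,0,0,-0.2042,0],[-0.098,0.822,0,0,0,-0.2042,0]])

```text
clock: 26.13
eef_pos: [559.9, -32.6, 230.1]
eef_rot: [3.141, 0.0, 2.166]
wrist_force: [0.4, -0.1, 0.1]
finger_gap: 93.8
finger_force: 0.0
```

Request:
jog_arm(series=[[-0.098,0.822,0,0,0,-0.2042,0],[-0.098,0.822,0,0,0,-0.2042,0],[-0.098,0.822,0,0,0,-0.2042,0],[-0.098,0.822,0,0,0,-0.2042,0]])

```text
clock: 26.47
eef_pos: [548.2, 65.7, 230.0]
eef_rot: [3.141, -0.0, 1.846]
wrist_force: [0.5, 0.3, -0.5]
finger_gap: 94.2
finger_force: 0.0
```

Request:
jog_arm(series=[[-0.098,0.822,0,0,0,-0.2042,0],[-0.098,0.822,0,0,0,-0.2042,0],[-0.098,0.822,0,0,0,-0.2042,0],[-0.098,0.822,0,0,0,-0.2042,0],[-0.098,0.822,0,0,0,-0.2042,0],[-0.098,0.822,0,0,0,-0.2042,0],[-0.098,0.822,0,0,0,-0.2042,0],[-0.098,0.822,0,0,0,-0.2042,0]])

```text
clock: 27.13
eef_pos: [536.8, 160.8, 229.9]
eef_rot: [3.142, 0.0, 1.525]
wrist_force: [-1.3, 0.1, 0.1]
finger_gap: 94.6
finger_force: 0.0
```

Run:
```python
from h import *
import pickle
np.set_printoptions(precision=1,suppress=True)
c=wrist("w7.png"); pickle.dump(c,open("w7.pkl","wb")); print(manip.read_state()["eef_pos"],manip.read_state()["eef_rot"])
hsv=cv2.cvtColor(c["frame"],cv2.COLOR_RGB2HSV)
m=((hsv[...,0]>8)&(hsv[...,0]<25)&(hsv[...,1]>90)).astype(np.uint8)
m=cv2.morphologyEx(m,cv2.MORPH_CLOSE,np.ones((15,15)))
n,l,st,ce=cv2.connectedComponentsWithStats(m)
for i in range(1,n):
    if st[i,4]>200: print(st[i],ce[i], cv2.minAreaRect(np.argwhere(l==i)[:,::-1].astype(np.float32)))
a=np.radians(-2.3);ex=np.array([np.cos(a),np.sin(a),0])*26;ey=np.array([-np.sin(a),np.cos(a),0])*26
P=np.array([536.5,162,82]);print(proj(c,[P,P+ex+ey,P-ex+ey,P-ex-ey,P+ex-ey]))
print("spool exp",proj(c,[[547.7,343.5,78]]))
d=((c["frame"].max(2)<70)).astype(np.uint8);n,l,st,ce=cv2.connectedComponentsWithStats(d)
for i in range(1,n):
    if st[i,4]>300: print("dark",st[i],ce[i])
```

```text
[536.7 161.  230. ] [3.1 0.  1.5]
[  424     0    88   171 13156] [472.8  88.8] ((467.5, 85.0), (170.0, 87.0), 90.0)
[238  18  44  18 243] [259.   29.2] ((258.9905700683594, 27.301668167114258), (43.17412185668945, 15.636409759521484), 3.990912914276123)
[ 234  146   47   54 2377] [257.3 172.5] ((257.2478942871094, 172.42369079589844), (52.00771713256836, 46.45429611206055), 88.40885925292969)
[  52  308   37   64 1116] [ 66.4 340.1] ((69.02737426757812, 339.5904235839844), (31.455429077148438, 64.96658325195312), 9.727579116821289)
[ 427  308   37   64 1115] [448.6 340. ] ((445.9144592285156, 339.51507568359375), (65.16949462890625, 31.165498733520508), 79.99201965332031)
[[257.5 177.6]
 [281.1 154.4]
 [233.7 154.6]
 [234.9 199.9]
 [280.4 199.7]]
spool exp [[260.6  -4. ]]
dark [ 232    0   58   39 1499] [260.4  15.2]
dark [439   0  28  54 997] [452.5  23.9]
dark [    0   231   512   153 32529] [259.  329.4]
dark [293 362  59  20 467] [322.8 373.4]
dark [206 369  54  15 391] [230.5 377.5]
```

Request:
jog_arm(series=[[0,0,-0.3,0,0,0,0],[0,0,-0.6,0,0,0,0],[0,0,-0.85,0,0,0,0],[0,0,-0.85,0,0,0,0]])

```text
clock: 27.52
eef_pos: [533.9, 160.9, 122.4]
eef_rot: [-3.133, 0.002, 1.525]
wrist_force: [-1.2, -0.7, -0.8]
finger_gap: 94.3
finger_force: 0.0
```

Request:
jog_arm(series=[[0,0,-0.2,0,0,0,0],[0,0,-0.4,0,0,0,0],[0,0,-0.6,0,0,0,0],[0,0,-0.78,0,0,0,0.1],[0,0,-0.85,0,0,0,0.2],[0,0,-0.85,0,0,0,0.2],[0,0,-0.85,0,0,0,0.2],[0,0,-0.85,0,0,0,0.2]])

```text
clock: 28.18
eef_pos: [537.5, 162.3, 28.0]
eef_rot: [3.139, -0.001, 1.525]
wrist_force: [0.4, -0.6, 1.0]
finger_gap: 75.3
finger_force: 0.0
```

Request:
jog_arm(series=[[0,0,0,0,0,0,0.8],[0,0,0,0,0,0,0.8],[0,0,0,0,0,0,0.8],[0,0,0,0,0,0,0.8],[0,0,0,0,0,0,0.8],[0,0,0,0,0,0,0.8],[0,0,0,0,0,0,0.8]])

```text
clock: 28.77
eef_pos: [536.6, 162.2, 26.4]
eef_rot: [3.141, -0.0, 1.525]
wrist_force: [-0.5, -0.9, 5.8]
finger_gap: 52.3
finger_force: 24.8
```

Request:
jog_arm(series=[[0,0,0.15,0,0,0,0.8],[0,0,0.4,0,0,0,0.8],[0,0,0.7,0,0,0,0.8],[0,0,1,0,0,0,0.8],[0,0,1,0,0,0,0.8]])

```text
clock: 29.18
eef_pos: [538.8, 162.7, 152.7]
eef_rot: [3.133, -0.003, 1.525]
wrist_force: [0.8, 0.2, -0.5]
finger_gap: 52.4
finger_force: 24.8
```

Request:
jog_arm(series=[[-0.08,-0.25,0,0,0,0.068,0.8],[-0.16,-0.5,0,0,0,0.136,0.8],[-0.25,-0.75,0,0,0,0.204,0.8],[-0.25,-0.991,0,0,0,0.2722,0.8],[-0.25,-0.991,0,0,0,0.2722,0.8]])

```text
clock: 29.6
eef_pos: [505.7, 39.5, 145.4]
eef_rot: [-3.14, 0.0, 1.959]
wrist_force: [-0.3, -0.2, -2.5]
finger_gap: 52.1
finger_force: 24.8
```

Request:
jog_arm(series=[[-0.08,-0.25,0,0,0,0.068,0.8],[-0.16,-0.5,0,0,0,0.136,0.8],[-0.2,-0.75,0,0,0,0.204,0.8],[-0.2,-0.991,0,0,0,0.2722,0.8],[-0.2,-0.991,0,0,0,0.2722,0.8]])

```text
clock: 30.02
eef_pos: [482.0, -79.1, 145.4]
eef_rot: [-3.141, -0.0, 2.386]
wrist_force: [0.6, 1.0, -1.6]
finger_gap: 52.4
finger_force: 24.8
```

Request:
jog_arm(series=[[-0.03,-0.25,0,0,0,0.068,0.8],[-0.063,-0.5,0,0,0,0.136,0.8],[-0.063,-0.75,0,0,0,0.204,0.8],[-0.063,-0.95,0,0,0,0.2722,0.8],[-0.063,-0.991,0,0,0,0.2722,0.8],[-0.063,-0.991,0,0,0,0.2722,0.8],[-0.063,-0.991,0,0,0,0.2722,0.8],[-0.063,-0.991,0,0,0,0.2722,0.8]])

```text
clock: 30.68
eef_pos: [474.9, -193.4, 145.7]
eef_rot: [3.141, -0.001, 2.807]
wrist_force: [-0.6, 0.3, -2.1]
finger_gap: 52.0
finger_force: 24.8
```

Request:
jog_arm(series=[[0,0,-0.2,0,0,0,0.8],[0,0,-0.4,0,0,0,0.8],[0,0,-0.55,0,0,0,0.8],[0,0,-0.65,0,0,0,0.8],[0,0,-0.73,0,0,0,0.8],[0,0,-0.79,0,0,0,0.8],[0,0,-0.81,0,0,0,0.8],[0,0,-0.81,0,0,0,0.8]])

```text
clock: 31.35
eef_pos: [474.9, -194.3, 48.7]
eef_rot: [3.142, -0.0, 2.808]
wrist_force: [0.3, 0.7, -2.4]
finger_gap: 52.3
finger_force: 24.8
```

Request:
jog_arm(series=[[0,0,-0.015,0,0,0,0.8],[0,0,-0.015,0,0,0,0.8],[0,0,-0.015,0,0,0,0.8]])

```text
clock: 31.6
eef_pos: [475.1, -194.8, 47.4]
eef_rot: [-3.141, 0.001, 2.808]
wrist_force: [0.3, -0.6, -2.3]
finger_gap: 52.6
finger_force: 24.8
```

Request:
jog_arm(series=[[0,0,-0.004,0,0,0,0.2],[0,0,-0.004,0,0,0,0.2],[0,0,-0.004,0,0,0,0.2],[0,0,-0.004,0,0,0,0.2],[0,0,0.2,0,0,0,0.2],[0,0,0.5,0,0,0,0.2],[0,0,0.8,0,0,0,0.2],[0,0,1,0,0,0,0.2]])

```text
clock: 32.27
eef_pos: [475.4, -194.9, 170.3]
eef_rot: [-3.141, 0.003, 2.808]
wrist_force: [0.5, 0.1, 0.3]
finger_gap: 75.0
finger_force: 0.0
```

Request:
jog_arm(series=[[0,0,0.25,0,0,0,0.4],[0,0,0.53,0,0,0,0.4],[0,0,0.53,0,0,0,0.4],[0,0,0.53,0,0,0,0.4],[0,0,0.53,0,0,0,0.4]])

```text
clock: 32.68
eef_pos: [474.6, -194.5, 229.7]
eef_rot: [3.141, -0.001, 2.808]
wrist_force: [0.3, 0.7, -0.3]
finger_gap: 56.6
finger_force: 0.0
```

Run:
```python
from h import *
import pickle
np.set_printoptions(precision=1,suppress=True)
c=wrist("w8.png"); big("w8.png"); pickle.dump(c,open("w8.pkl","wb")); print(manip.read_state()["eef_pos"],manip.read_state()["eef_rot"])
```

```text
[ 474.4 -194.4  229.3] [ 3.1 -0.   2.8]
```

View pics/b_w8.png

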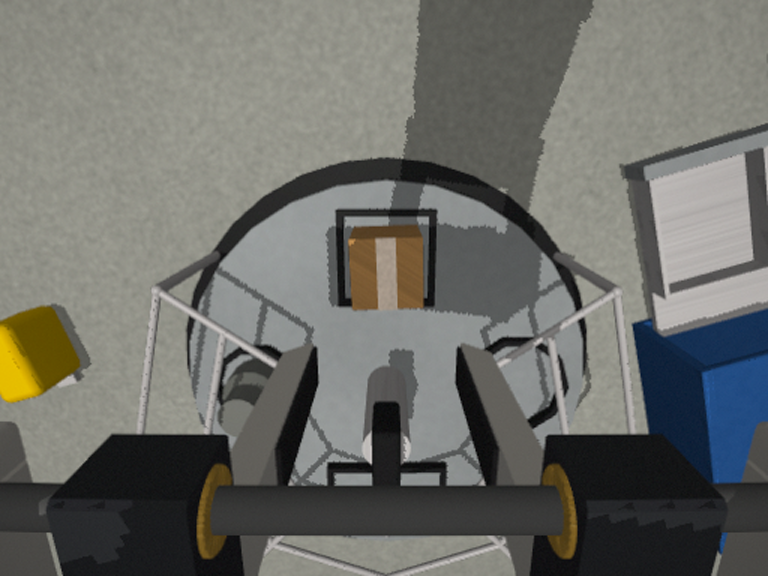

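The square carton stands inside its bay, with its top at about (387,270). The reducer is still in its own bay at the left. Next I'll turn +90° for the spool, regripping the hub from the other side.

Request:
jog_arm(series=[[0.3,-0.1,0,0,0,-0.07,0.4],[0.6,-0.2,0,0,0,-0.15,0.4],[0.903,-0.315,0,0,0,-0.23,0.4],[0.903,-0.315,0,0,0,-0.31,0.4],[0.903,-0.315,0,0,0,-0.39,0.4],[0.903,-0.315,0,0,0,-0.46,0.4],[0.903,-0.315,0,0,0,-0.5,0.4],[0.903,-0.315,0,0,0,-0.5,0.4]], grip_force=40)

```text
clock: 33.4
eef_pos: [582.9, -232.3, 228.8]
eef_rot: [-3.14, -0.002, 2.02]
wrist_force: [-0.2, 0.0, -0.4]
finger_gap: 55.9
finger_force: 0.0
```

Request:
jog_arm(series=[[0,0,0,0,0,-0.08,0.4],[0,0,0,0,0,-0.16,0.4],[0,0,0,0,0,-0.24,0.4],[0,0,0,0,0,-0.32,0.4],[0,0,0,0,0,-0.4,0.4],[0,0,0,0,0,-0.47,0.4],[0,0,0,0,0,-0.5,0.4],[0,0,0,0,0,-0.5,0.4]])

```text
clock: 34.07
eef_pos: [583.0, -232.3, 229.5]
eef_rot: [-3.14, -0.0, 1.237]
wrist_force: [0.9, 0.0, -0.7]
finger_gap: 56.6
finger_force: 0.0
```

Request:
jog_arm(series=[[0,0,0,0,0,-0.08,0.4],[0,0,0,0,0,-0.16,0.4],[0,0,0,0,0,-0.24,0.4],[0,0,0,0,0,-0.32,0.4],[0,0,0,0,0,-0.4,0.4],[0,0,0,0,0,-0.47,0.4],[0,0,0,0,0,-0.5,0.4],[0,0,0,0,0,-0.5,0.4]])

```text
clock: 34.73
eef_pos: [583.0, -232.4, 229.9]
eef_rot: [-3.141, 0.001, 0.453]
wrist_force: [0.3, 0.4, 0.7]
finger_gap: 56.5
finger_force: 0.0
```

Request:
jog_arm(series=[[0,0,0,0,0,-0.08,0.4],[0,0,0,0,0,-0.16,0.4],[0,0,0,0,0,-0.24,0.4],[0,0,0,0,0,-0.32,0.4],[0,0,0,0,0,-0.4,0.4],[0,0,0,0,0,-0.47,0.4],[0,0,0,0,0,-0.5,0.4],[0,0,0,0,0,-0.5,0.4]])

```text
clock: 35.4
eef_pos: [583.1, -232.4, 230.1]
eef_rot: [-3.141, 0.001, -0.331]
wrist_force: [-0.3, 0.7, -0.8]
finger_gap: 56.2
finger_force: 0.0
```

Request:
jog_arm(series=[[0,0,0,0,0,0,0.4],[0,0,-0.25,0,0,0,0.4],[0,0,-0.5,0,0,0,0.4],[0,0,-0.75,0,0,0,0.4],[0,0,-0.905,0,0,0,0.4],[0,0,-0.905,0,0,0,0.4],[0,0,-0.905,0,0,0,0.4]])

```text
clock: 35.98
eef_pos: [583.1, -232.4, 121.8]
eef_rot: [-3.141, 0.001, -0.331]
wrist_force: [0.4, -0.3, 0.5]
finger_gap: 56.7
finger_force: 0.0
```

Request:
jog_arm(series=[[0,0,0,0,0,0,1],[0,0,0,0,0,0,1],[0,0,0,0,0,0,1],[0,0,0,0,0,0,1],[0,0,0,0,0,0,1],[0,0,0,0,0,0,1],[0,0,0,0,0,0,1],[0,0,0,0,0,0,1]])

```text
clock: 36.65
eef_pos: [583.2, -232.5, 122.2]
eef_rot: [3.141, -0.0, -0.333]
wrist_force: [-1.0, -0.4, 2.1]
finger_gap: 17.9
finger_force: 40.0
```

Now the +90° turn in three calls, 0.41 + 0.44 + 0.15 = 1.0.

Request:
jog_arm(series=[[0,0,0,0,0,0.025,1],[0,0,0,0,0,0.065,1],[0,0,0,0,0,0.115,1],[0,0,0,0,0,0.17,1],[0,0,0,0,0,0.23,1],[0,0,0,0,0,0.29,1],[0,0,0,0,0,0.35,1],[0,0,0,0,0,0.41,1]])

```text
clock: 37.32
eef_pos: [583.3, -232.6, 122.2]
eef_rot: [3.141, -0.0, 0.315]
wrist_force: [0.0, -0.6, 2.2]
finger_gap: 17.5
finger_force: 40.0
```

Request:
jog_arm(series=[[0,0,0,0,0,0.06,1],[0,0,0,0,0,0.12,1],[0,0,0,0,0,0.18,1],[0,0,0,0,0,0.24,1],[0,0,0,0,0,0.3,1],[0,0,0,0,0,0.35,1],[0,0,0,0,0,0.4,1],[0,0,0,0,0,0.44,1]])

```text
clock: 37.98
eef_pos: [583.3, -232.6, 122.2]
eef_rot: [3.141, -0.0, 1.006]
wrist_force: [-0.4, 0.0, 2.9]
finger_gap: 17.8
finger_force: 40.0
```

Request:
jog_arm(series=[[0,0,0,0,0,0.04,1],[0,0,0,0,0,0.075,1],[0,0,0,0,0,0.1,1],[0,0,0,0,0,0.125,1],[0,0,0,0,0,0.14,1],[0,0,0,0,0,0.15,1],[0,0,0,0,0,0.15,1],[0,0,0,0,0,0.15,1]])

```text
clock: 38.65
eef_pos: [583.3, -232.5, 122.2]
eef_rot: [3.141, 0.0, 1.236]
wrist_force: [-1.9, -0.0, 4.3]
finger_gap: 17.7
finger_force: 40.0
```

Request:
jog_arm(series=[[0,0,0,0,0,0,0.4],[0,0,0,0,0,0,0.4],[0,0,0,0,0,0,0.4],[0,0,0,0,0,0,0.4],[0,0,0.2,0,0,0,0.4],[0,0,0.5,0,0,0,0.2],[0,0,0.9,0,0,0,0],[0,0,0.9,0,0,0,0]], grip_force=25)

```text
clock: 39.32
eef_pos: [584.8, -233.1, 237.4]
eef_rot: [3.132, 0.001, 1.237]
wrist_force: [0.1, 0.0, 1.0]
finger_gap: 68.1
finger_force: 0.0
```

Request:
jog_arm(series=[[-0.06,0.96,0,0,0,0.037,0],[-0.06,0.96,0,0,0,0.037,0],[-0.06,0.96,0,0,0,0.037,0],[-0.06,0.96,0,0,0,0.037,0]])

```text
clock: 39.65
eef_pos: [575.9, -112.4, 230.3]
eef_rot: [3.141, -0.001, 1.299]
wrist_force: [0.2, -0.0, 0.2]
finger_gap: 92.5
finger_force: 0.0
```

Request:
jog_arm(series=[[-0.06,0.96,0,0,0,0.037,0],[-0.06,0.96,0,0,0,0.037,0],[-0.06,0.96,0,0,0,0.037,0],[-0.06,0.96,0,0,0,0.037,0]])

```text
clock: 39.98
eef_pos: [568.5, 2.4, 230.1]
eef_rot: [3.141, -0.001, 1.357]
wrist_force: [1.1, 0.0, -0.5]
finger_gap: 93.8
finger_force: 0.0
```

Request:
jog_arm(series=[[-0.06,0.96,0,0,0,0.037,0],[-0.06,0.96,0,0,0,0.037,0],[-0.06,0.96,0,0,0,0.037,0],[-0.06,0.96,0,0,0,0.037,0]])

```text
clock: 40.32
eef_pos: [561.2, 117.3, 229.8]
eef_rot: [-3.141, -0.001, 1.415]
wrist_force: [0.6, 1.0, -0.4]
finger_gap: 93.8
finger_force: 0.0
```

Request:
jog_arm(series=[[-0.06,0.96,0,0,0,0.037,0],[-0.06,0.96,0,0,0,0.037,0],[-0.06,0.96,0,0,0,0.037,0],[-0.06,0.96,0,0,0,0.037,0]])

```text
clock: 40.65
eef_pos: [553.9, 232.2, 229.4]
eef_rot: [-3.141, -0.001, 1.473]
wrist_force: [-0.2, -0.7, -0.2]
finger_gap: 93.7
finger_force: 0.0
```

Request:
jog_arm(series=[[-0.06,0.96,0,0,0,0.037,0],[-0.06,0.96,0,0,0,0.037,0],[-0.06,0.96,0,0,0,0.037,0],[-0.06,0.96,0,0,0,0.037,0],[-0.06,0.96,0,0,0,0.037,0],[-0.06,0.96,0,0,0,0.037,0],[-0.06,0.96,0,0,0,0.037,0],[-0.06,0.96,0,0,0,0.037,0]])

```text
clock: 41.32
eef_pos: [547.8, 342.1, 230.2]
eef_rot: [3.141, -0.0, 1.526]
wrist_force: [0.6, -0.6, 0.2]
finger_gap: 94.0
finger_force: 0.0
```

Run:
```python
from h import *
import pickle
np.set_printoptions(precision=1,suppress=True)
c=wrist("w9.png"); pickle.dump(c,open("w9.pkl","wb")); print(manip.read_state()["eef_pos"],manip.read_state()["eef_rot"])
th=np.linspace(0,2*np.pi,60);q=proj(c,np.c_[547.5+30*np.cos(th),343.8+30*np.sin(th),78+0*th]);print("exp",q.min(0),q.max(0))
d=((c["frame"].max(2)<70)).astype(np.uint8);n,l,st,ce=cv2.connectedComponentsWithStats(d)
for i in range(1,n):
    if st[i,4]>300: print("dark x0 y0 w h area",st[i],ce[i])
```

```text
[547.7 342.3 230.2] [ 3.1 -0.   1.5]
exp [230.9 149.9] [283.9 201.6]
dark x0 y0 w h area [324 116 173  83 802] [385.9 124.9]
dark x0 y0 w h area [ 232  144   53   58 2193] [257.6 173.3]
dark x0 y0 w h area [    0   217   512   167 29690] [255.5 332.1]
```

Request:
jog_arm(series=[[0,0,-0.3,0,0,0,0],[0,0,-0.6,0,0,0,0],[0,0,-0.85,0,0,0,0],[0,0,-0.85,0,0,0,0]])

```text
clock: 41.7
eef_pos: [545.1, 341.5, 121.8]
eef_rot: [-3.134, 0.005, 1.527]
wrist_force: [-0.7, -1.1, -1.1]
finger_gap: 94.1
finger_force: 0.0
```

Request:
jog_arm(series=[[0,0,-0.2,0,0,0,0],[0,0,-0.4,0,0,0,0],[0,0,-0.6,0,0,0,0],[0,0,-0.78,0,0,0,0.1],[0,0,-0.85,0,0,0,0.15],[0,0,-0.85,0,0,0,0.15],[0,0,-0.85,0,0,0,0.15],[0,0,-0.85,0,0,0,0.15]])

```text
clock: 42.37
eef_pos: [548.3, 344.0, 28.3]
eef_rot: [3.139, -0.002, 1.528]
wrist_force: [0.0, 0.8, -0.2]
finger_gap: 79.9
finger_force: 0.0
```

Request:
jog_arm(series=[[0,0,0,0,0,0,0.8],[0,0,0,0,0,0,0.8],[0,0,0,0,0,0,0.8],[0,0,0,0,0,0,0.8],[0,0,0,0,0,0,0.8],[0,0,0,0,0,0,0.8],[0,0,0,0,0,0,0.8]])

```text
clock: 42.95
eef_pos: [547.6, 343.7, 26.6]
eef_rot: [3.141, -0.001, 1.528]
wrist_force: [-0.2, -0.9, 5.2]
finger_gap: 59.2
finger_force: 25.0
```

Request:
jog_arm(series=[[0,0,0.15,0,0,0,0.8],[0,0,0.4,0,0,0,0.8],[0,0,0.7,0,0,0,0.8],[0,0,1,0,0,0,0.8],[0,0,1,0,0,0,0.8]])

```text
clock: 43.37
eef_pos: [549.2, 344.8, 153.3]
eef_rot: [3.133, -0.005, 1.528]
wrist_force: [0.2, 0.5, -1.6]
finger_gap: 58.9
finger_force: 25.0
```

Request:
jog_arm(series=[[-0.08,-0.22,0,0,0,0.04,0.8],[-0.16,-0.45,0,0,0,0.08,0.8],[-0.25,-0.7,0,0,0,0.12,0.8],[-0.25,-0.897,0,0,0,0.163,0.8]])

```text
clock: 43.7
eef_pos: [515.2, 234.3, 144.9]
eef_rot: [-3.139, 0.0, 1.787]
wrist_force: [0.5, 0.8, -2.8]
finger_gap: 58.7
finger_force: 25.0
```

Request:
jog_arm(series=[[-0.08,-0.22,0,0,0,0.04,0.8],[-0.16,-0.45,0,0,0,0.08,0.8],[-0.2,-0.7,0,0,0,0.12,0.8],[-0.2,-0.897,0,0,0,0.163,0.8]])

```text
clock: 44.03
eef_pos: [491.7, 126.6, 145.1]
eef_rot: [-3.14, -0.0, 2.043]
wrist_force: [-0.0, -0.3, -3.9]
finger_gap: 58.8
finger_force: 25.0
```

Request:
jog_arm(series=[[-0.08,-0.22,0,0,0,0.04,0.8],[-0.153,-0.45,0,0,0,0.08,0.8],[-0.153,-0.7,0,0,0,0.12,0.8],[-0.153,-0.897,0,0,0,0.163,0.8]])

```text
clock: 44.37
eef_pos: [473.9, 19.0, 145.3]
eef_rot: [-3.141, -0.001, 2.299]
wrist_force: [0.5, 0.1, -3.6]
finger_gap: 58.9
finger_force: 25.0
```

Request:
jog_arm(series=[[0,-0.22,0,0,0,0.04,0.8],[0,-0.45,0,0,0,0.08,0.8],[0,-0.7,0,0,0,0.12,0.8],[0,-0.897,0,0,0,0.163,0.8]])

```text
clock: 44.7
eef_pos: [474.2, -88.7, 145.2]
eef_rot: [-3.141, -0.001, 2.555]
wrist_force: [-0.1, -0.1, -3.1]
finger_gap: 58.8
finger_force: 25.0
```

Request:
jog_arm(series=[[0,-0.22,0,0,0,0.04,0.8],[0,-0.45,0,0,0,0.08,0.8],[0,-0.7,0,0,0,0.12,0.8],[0,-0.86,0,0,0,0.163,0.8],[0,-0.897,0,0,0,0.163,0.8],[0,-0.897,0,0,0,0.163,0.8],[0,-0.897,0,0,0,0.163,0.8],[0,-0.897,0,0,0,0.163,0.8]])

```text
clock: 45.37
eef_pos: [474.8, -193.6, 145.7]
eef_rot: [3.141, -0.001, 2.808]
wrist_force: [0.6, 0.4, -3.6]
finger_gap: 59.1
finger_force: 25.0
```

Request:
jog_arm(series=[[0,0,-0.2,0,0,0,0.8],[0,0,-0.4,0,0,0,0.8],[0,0,-0.55,0,0,0,0.8],[0,0,-0.65,0,0,0,0.8],[0,0,-0.73,0,0,0,0.8],[0,0,-0.79,0,0,0,0.8],[0,0,-0.81,0,0,0,0.8],[0,0,-0.81,0,0,0,0.8]])

```text
clock: 46.03
eef_pos: [474.9, -194.3, 48.6]
eef_rot: [3.142, -0.0, 2.808]
wrist_force: [0.7, 0.9, -3.3]
finger_gap: 58.9
finger_force: 25.0
```

Request:
jog_arm(series=[[0,0,-0.015,0,0,0,0.8],[0,0,-0.015,0,0,0,0.8],[0,0,-0.015,0,0,0,0.8]])

```text
clock: 46.28
eef_pos: [475.1, -194.8, 47.4]
eef_rot: [-3.141, 0.001, 2.808]
wrist_force: [0.2, 0.5, -2.9]
finger_gap: 58.8
finger_force: 25.0
```

Request:
jog_arm(series=[[0,0,-0.005,0,0,0,0.15],[0,0,-0.005,0,0,0,0.15],[0,0,-0.005,0,0,0,0.15],[0,0,-0.005,0,0,0,0.15],[0,0,0.2,0,0,0,0.15],[0,0,0.5,0,0,0,0.15],[0,0,0.8,0,0,0,0.15],[0,0,1,0,0,0,0.15]])

```text
clock: 46.95
eef_pos: [475.4, -194.9, 170.4]
eef_rot: [-3.141, 0.003, 2.808]
wrist_force: [1.0, 0.3, 0.9]
finger_gap: 80.1
finger_force: 0.0
```

Request:
jog_arm(series=[[0,0,0.25,0,0,0,0.4],[0,0,0.53,0,0,0,0.4],[0,0,0.53,0,0,0,0.4],[0,0,0.53,0,0,0,0.4],[0,0,0.53,0,0,0,0.4]])

```text
clock: 47.37
eef_pos: [474.6, -194.5, 229.7]
eef_rot: [3.141, -0.001, 2.808]
wrist_force: [-0.0, -0.0, -0.8]
finger_gap: 56.5
finger_force: 0.0
```

Run:
```python
from h import *
import pickle
c=wrist("w10.png"); big("w10.png"); pickle.dump(c,open("w10.pkl","wb")); print(manip.read_state()["eef_pos"],manip.read_state()["eef_rot"])
```

```text
[ 474.42756021 -194.44828869  229.2645825 ] [ 3.14132557e+00 -1.88346669e-03  2.80801571e+00]
```

View pics/b_w10.png

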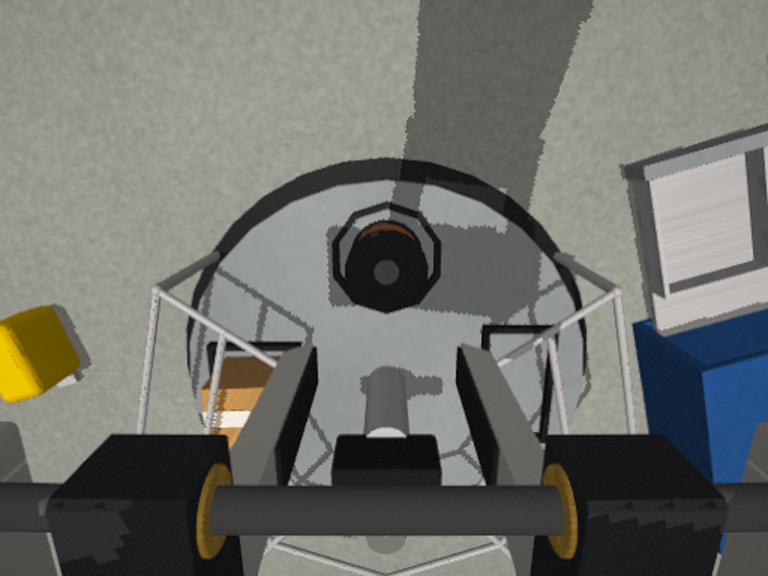

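The spool stands in the larger round bay with its top at about (386,270), and the square carton is still in its bay. All three items are loaded, so now I'll shut the drawer.

Request:
jog_arm(series=[[-0.106,0.842,0,0,0,-0.204,0.6],[-0.106,0.842,0,0,0,-0.204,0.6],[-0.106,0.842,0,0,0,-0.204,0.6],[-0.106,0.842,0,0,0,-0.204,0.6]])

```text
clock: 47.75
eef_pos: [461.2, -90.3, 229.5]
eef_rot: [-3.141, -0.002, 2.484]
wrist_force: [-0.3, -0.3, 0.3]
finger_gap: 38.1
finger_force: 0.0
```

Request:
jog_arm(series=[[-0.106,0.842,0,0,0,-0.204,0.6],[-0.106,0.842,0,0,0,-0.204,0.6],[-0.106,0.842,0,0,0,-0.204,0.6],[-0.106,0.842,0,0,0,-0.204,0.6]])

```text
clock: 48.08
eef_pos: [448.6, 10.6, 229.6]
eef_rot: [-3.141, -0.002, 2.162]
wrist_force: [-0.6, -0.7, 0.7]
finger_gap: 37.4
finger_force: 0.0
```

Request:
jog_arm(series=[[-0.106,0.842,0,0,0,-0.204,0.6],[-0.106,0.842,0,0,0,-0.204,0.6],[-0.106,0.842,0,0,0,-0.204,0.6],[-0.106,0.842,0,0,0,-0.204,0.6]])

```text
clock: 48.42
eef_pos: [436.0, 111.4, 229.6]
eef_rot: [-3.14, -0.001, 1.841]
wrist_force: [0.1, -1.3, 0.0]
finger_gap: 37.4
finger_force: 0.0
```

Request:
jog_arm(series=[[-0.106,0.842,0,0,0,-0.204,0.6],[-0.106,0.842,0,0,0,-0.204,0.6],[-0.106,0.842,0,0,0,-0.204,0.6],[-0.106,0.842,0,0,0,-0.204,0.6],[-0.106,0.842,0,0,0,-0.204,0.6],[-0.106,0.842,0,0,0,-0.204,0.6],[-0.106,0.842,0,0,0,-0.204,0.6],[-0.106,0.842,0,0,0,-0.204,0.6]])

```text
clock: 49.08
eef_pos: [424.3, 208.4, 230.4]
eef_rot: [-3.141, 0.0, 1.526]
wrist_force: [-0.3, -0.0, 0.6]
finger_gap: 37.7
finger_force: 0.0
```

Request:
jog_arm(series=[[0,0,-0.3,0,0,0,0.6],[0,0,-0.6,0,0,0,0.6],[0,0,-0.85,0,0,0,0.6],[0,0,-0.85,0,0,0,0.6]])

```text
clock: 49.42
eef_pos: [421.7, 207.7, 123.7]
eef_rot: [-3.134, 0.003, 1.526]
wrist_force: [-0.7, 0.3, -1.0]
finger_gap: 37.4
finger_force: 0.0
```

Request:
jog_arm(series=[[0,0,-0.2,0,0,0,0.6],[0,0,-0.4,0,0,0,0.6],[0,0,-0.6,0,0,0,0.6],[0,0,-0.78,0,0,0,0.6],[0,0,-0.835,0,0,0,0.6],[0,0,-0.835,0,0,0,0.6]])

```text
clock: 49.92
eef_pos: [424.1, 209.1, 28.5]
eef_rot: [-3.14, 0.001, 1.526]
wrist_force: [-0.1, 0.2, 1.0]
finger_gap: 37.5
finger_force: 0.0
```

Request:
jog_arm(series=[[0,0,0,0,0,0,1],[0,0,0,0,0,0,1],[0,0,0,0,0,0,1],[0,0,0,0,0,0,1],[0,0,0,0,0,0,1],[0,0,0,0,0,0,1]])

```text
clock: 50.42
eef_pos: [424.3, 209.7, 29.1]
eef_rot: [3.141, -0.0, 1.526]
wrist_force: [-1.6, -0.4, 7.3]
finger_gap: 9.2
finger_force: 25.0
```

Request:
jog_arm(series=[[0.08,-0.003,0,0,0,0,1],[0.2,-0.008,0,0,0,0,1],[0.35,-0.014,0,0,0,0,1],[0.5,-0.02,0,0,0,0,1],[0.65,-0.026,0,0,0,0,1],[0.8,-0.032,0,0,0,0,1]])

```text
clock: 50.92
eef_pos: [521.0, 205.5, 29.1]
eef_rot: [3.141, 0.0, 1.526]
wrist_force: [-2.6, -2.7, 7.7]
finger_gap: 8.9
finger_force: 25.0
```

Request:
jog_arm(series=[[0.12,-0.005,0,0,0,0,1],[0.22,-0.009,0,0,0,0,1],[0.32,-0.013,0,0,0,0,1],[0.4,-0.016,0,0,0,0,1],[0.45,-0.018,0,0,0,0,1],[0.47,-0.019,0,0,0,0,1],[0.47,-0.019,0,0,0,0,1]])

```text
clock: 51.5
eef_pos: [573.7, 203.2, 28.8]
eef_rot: [-3.134, 0.002, 1.527]
wrist_force: [-23.5, -4.6, 20.5]
finger_gap: 9.1
finger_force: 25.0
```

Request:
jog_arm(series=[[-0.01,0,0,0,0,0,0.6],[-0.02,0,0,0,0,0,0.6],[-0.02,0,0,0,0,0,0.6],[-0.02,0,0,0,0,0,0.6],[-0.02,0,0.2,0,0,0,0.6],[-0.02,0,0.5,0,0,0,0.6],[-0.02,0,0.8,0,0,0,0.6],[-0.02,0,1,0,0,0,0.6]])

```text
clock: 52.17
eef_pos: [574.7, 203.5, 151.8]
eef_rot: [3.139, -0.001, 1.526]
wrist_force: [-0.0, 0.4, 0.7]
finger_gap: 37.8
finger_force: 0.0
```

Request:
jog_arm(series=[[-0.2,0,0.3,0,0,0,0.6],[-0.5,0,0.6,0,0,0,0.6],[-0.8,0,0.9,0,0,0,0.6],[-0.8,0,0.9,0,0,0,0.6],[-0.8,0,0.9,0,0,0,0.6]])

```text
clock: 52.58
eef_pos: [477.3, 204.0, 260.6]
eef_rot: [3.135, -0.003, 1.527]
wrist_force: [1.0, -0.2, 0.8]
finger_gap: 37.8
finger_force: 0.0
```

Request:
jog_arm(series=[[-0.8,0,0,0,0,0,0.6],[-0.8,0,0,0,0,0,0.6],[-0.8,0,0,0,0,0,0.6],[-0.8,0,0,0,0,0,0.6],[-0.8,0,0,0,0,0,0.6],[-0.8,0,0,0,0,0,0.6]])

```text
clock: 53.08
eef_pos: [383.0, 203.4, 255.8]
eef_rot: [-3.141, 0.0, 1.526]
wrist_force: [-0.1, 0.8, -0.7]
finger_gap: 37.8
finger_force: 0.0
```

Run:
```python
from h import *
c=snap("top","topf.png"); d=snap("side","sidef.png")
a=cv2.resize(c["frame"][120:260,110:405,::-1],None,fx=2.6,fy=2.6,interpolation=cv2.INTER_CUBIC)
b=cv2.resize(d["frame"][80:270,100:360,::-1],None,fx=1.15,fy=1.15,interpolation=cv2.INTER_CUBIC)
w=max(a.shape[1],b.shape[1]);p=lambda i:cv2.copyMakeBorder(i,0,0,0,w-i.shape[1],cv2.BORDER_CONSTANT)
o=np.vstack([p(a),p(b)]);print(o.shape);cv2.imwrite("pics/final.png",o);print(manip.read_state()["eef_pos"])
```

```text
(582, 767, 3)
[382.89225065 203.2990319  255.75139263]
```

View pics/final.png

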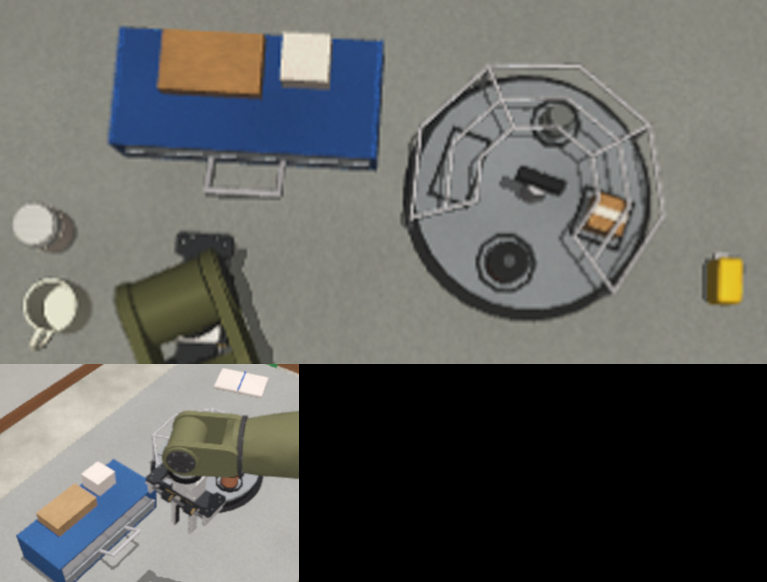

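The final view shows the drawer shut with its handle back at the starting pixel position. The spool (505,262), reducer (555,122) and square carton (608,213) are in their bays, and the can, mug and tape have not moved.

```bash
python3 -c "from cell import manip; print(manip.sign_off())"
```

```text
the job is handed in; nothing more can be done
None
```

The job is handed in: the spool, reducer and square carton (the long box was absent) stand upright in their own bays, the drawer is pushed fully shut, and the can, mug and tape measure were left untouched.

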